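# Pack the full screw cases in the dry box and seal its lid

## Task

Clear the look-alike screw cases off the bench: only their weight tells full from empty (lifting one end a little is enough to feel it). Lay every full case in the green dry box and every empty one in the plywood refill tray, right way up, then put the lid on the dry box and press it down one corner after another until all four corners of the gasket are fully home and it sits flat and sealed. Leave the tape measure, offcut and sanding block where they are.

Things in the scene. Friction and masses are not known exactly. Their poses are not given: they have to be found in the camera images.
- box: Dry box: fixed open green box, inside 184 (x) x 112 (y) mm, walls 6 mm, inner floor 5 mm up, rim flange 208 x 146 mm, top at 78 mm. Origin: centre of its underside on the bench, x along its long side, z up. Holds three cases side by side, each lying across it (case length along the box's y), e.g. at x = -58, 0, +58 mm. A black gasket runs round the flange with four corner pads.
- lid_c (a point): Lid, loose, 0.4 kg, 44 mm high: plug 174 x 102 x 8 mm below (5 mm play in the mouth), grey plate 222 (x) x 150 (y) x 8 mm, black handle rib 90 (x) x 16 x 28 mm on top. Point: its centre, 22 mm above the plug's underside, 6 mm above the plate's top, 22 mm below the handle's top. Same after a half turn; z up. Laid on the box it is 100 mm above the box's origin, sealed 94 mm.
- tray: Refill tray: fixed shallow plywood tray 150 (x) x 140 (y) mm outside, walls 4 mm thick and 14 mm high, inner floor 4 mm up. Origin: centre of its underside. It takes two cases side by side (case length along x, at y = +-33 mm).
- seal_1 (a joint): Travel (m) of the raised gasket pad, 20 x 20 mm, at the box's (-x, +y) corner, centred at box x +-96, y +-60 mm, top at 86 mm up, 80 mm home. 0 up, 0.006 fully home. Yields to about 10 N from above (press 15 to 20 N on the lid over that corner; the lid rocks a little) and stays where pushed; the lid's weight alone does not move it.
- seal_2 (a joint): Travel (m) of the raised gasket pad, 20 x 20 mm, at the box's (+x, +y) corner, centred at box x +-96, y +-60 mm, top at 86 mm up, 80 mm home. 0 up, 0.006 fully home. Yields to about 10 N from above (press 15 to 20 N on the lid over that corner; the lid rocks a little) and stays where pushed; the lid's weight alone does not move it.
- seal_3 (a joint): Travel (m) of the raised gasket pad, 20 x 20 mm, at the box's (+x, -y) corner, centred at box x +-96, y +-60 mm, top at 86 mm up, 80 mm home. 0 up, 0.006 fully home. Yields to about 10 N from above (press 15 to 20 N on the lid over that corner; the lid rocks a little) and stays where pushed; the lid's weight alone does not move it.
- seal_4 (a joint): Travel (m) of the raised gasket pad, 20 x 20 mm, at the box's (-x, -y) corner, centred at box x +-96, y +-60 mm, top at 86 mm up, 80 mm home. 0 up, 0.006 fully home. Yields to about 10 N from above (press 15 to 20 N on the lid over that corner; the lid rocks a little) and stays where pushed; the lid's weight alone does not move it.
- case_a_c (a point): Screw case, loose (may be absent): black body 92 (x) x 46 (y) x 40 mm with a carrying rib on top in the middle, 50 (x) x 14 x 20 mm (60 mm high in all). Point: its centre, 30 mm above its underside; z up; same after a half turn. All cases look the same; a full one weighs 0.54 to 0.66 kg, an empty one 0.12 to 0.18 kg.
- case_b_c (a point): Screw case, loose (may be absent): black body 92 (x) x 46 (y) x 40 mm with a carrying rib on top in the middle, 50 (x) x 14 x 20 mm (60 mm high in all). Point: its centre, 30 mm above its underside; z up; same after a half turn. All cases look the same; a full one weighs 0.54 to 0.66 kg, an empty one 0.12 to 0.18 kg.
- case_c_c (a point): Screw case, loose (may be absent): black body 92 (x) x 46 (y) x 40 mm with a carrying rib on top in the middle, 50 (x) x 14 x 20 mm (60 mm high in all). Point: its centre, 30 mm above its underside; z up; same after a half turn. All cases look the same; a full one weighs 0.54 to 0.66 kg, an empty one 0.12 to 0.18 kg.
- case_d_c (a point): Screw case, loose (may be absent): black body 92 (x) x 46 (y) x 40 mm with a carrying rib on top in the middle, 50 (x) x 14 x 20 mm (60 mm high in all). Point: its centre, 30 mm above its underside; z up; same after a half turn. All cases look the same; a full one weighs 0.54 to 0.66 kg, an empty one 0.12 to 0.18 kg.
- case_e_c (a point): Screw case, loose (may be absent): black body 92 (x) x 46 (y) x 40 mm with a carrying rib on top in the middle, 50 (x) x 14 x 20 mm (60 mm high in all). Point: its centre, 30 mm above its underside; z up; same after a half turn. All cases look the same; a full one weighs 0.54 to 0.66 kg, an empty one 0.12 to 0.18 kg.
- tape: Bystander: tape measure 70 x 35 x 62 mm standing beyond the work; origin at its underside.
- offcut: Bystander: wood offcut 90 (x) x 160 (y) x 30 mm; origin at its underside.
- sanding_block: Bystander: cork sanding block 110 (x) x 65 (y) x 35 mm; origin at its underside.

How it is judged:
On the way, in this order (a step that is already met when the one before it is completed fails the run):
1. every full case (pressing on the floor with over 3.2 N) lies in the dry box and every empty one in the tray ((((x of case_a_c in the frame of box between -0.092 and 0.092 m and y of case_a_c in the frame of box between -0.056 and 0.056 m and z of case_a_c in the frame of box between 0.015 and 0.055 m and angle between case_a_c's own z axis and vertical below 0.25 rad) and contact force between case_a and box above 3.2 N) or ((x of case_a_c in the frame of tray between -0.071 and 0.071 m and y of case_a_c in the frame of tray between -0.066 and 0.066 m and z of case_a_c in the frame of tray between 0.015 and 0.05 m and angle between case_a_c's own z axis and vertical below 0.25 rad) and contact force between case_a and tray below 3.2 N)) and (((x of case_b_c in the frame of box between -0.092 and 0.092 m and y of case_b_c in the frame of box between -0.056 and 0.056 m and z of case_b_c in the frame of box between 0.015 and 0.055 m and angle between case_b_c's own z axis and vertical below 0.25 rad) and contact force between case_b and box above 3.2 N) or ((x of case_b_c in the frame of tray between -0.071 and 0.071 m and y of case_b_c in the frame of tray between -0.066 and 0.066 m and z of case_b_c in the frame of tray between 0.015 and 0.05 m and angle between case_b_c's own z axis and vertical below 0.25 rad) and contact force between case_b and tray below 3.2 N)) and (((x of case_c_c in the frame of box between -0.092 and 0.092 m and y of case_c_c in the frame of box between -0.056 and 0.056 m and z of case_c_c in the frame of box between 0.015 and 0.055 m and angle between case_c_c's own z axis and vertical below 0.25 rad) and contact force between case_c and box above 3.2 N) or ((x of case_c_c in the frame of tray between -0.071 and 0.071 m and y of case_c_c in the frame of tray between -0.066 and 0.066 m and z of case_c_c in the frame of tray between 0.015 and 0.05 m and angle between case_c_c's own z axis and vertical below 0.25 rad) and contact force between case_c and tray below 3.2 N)) and (((x of case_d_c in the frame of box between -0.092 and 0.092 m and y of case_d_c in the frame of box between -0.056 and 0.056 m and z of case_d_c in the frame of box between 0.015 and 0.055 m and angle between case_d_c's own z axis and vertical below 0.25 rad) and contact force between case_d and box above 3.2 N) or ((x of case_d_c in the frame of tray between -0.071 and 0.071 m and y of case_d_c in the frame of tray between -0.066 and 0.066 m and z of case_d_c in the frame of tray between 0.015 and 0.05 m and angle between case_d_c's own z axis and vertical below 0.25 rad) and contact force between case_d and tray below 3.2 N)) and (((x of case_e_c in the frame of box between -0.092 and 0.092 m and y of case_e_c in the frame of box between -0.056 and 0.056 m and z of case_e_c in the frame of box between 0.015 and 0.055 m and angle between case_e_c's own z axis and vertical below 0.25 rad) and contact force between case_e and box above 3.2 N) or ((x of case_e_c in the frame of tray between -0.071 and 0.071 m and y of case_e_c in the frame of tray between -0.066 and 0.066 m and z of case_e_c in the frame of tray between 0.015 and 0.05 m and angle between case_e_c's own z axis and vertical below 0.25 rad) and contact force between case_e and tray below 3.2 N))), for 0.2 s.
2. the lid lies on the dry box, its plug in the mouth (x of lid_c in the frame of box between -0.014 and 0.014 m and y of lid_c in the frame of box between -0.014 and 0.014 m and z of lid_c in the frame of box below 0.108 m and angle between lid_c's own z axis and vertical below 0.12 rad), for 0.2 s.
3. the lid goes down corner by corner: one corner of the gasket is home (over 4.5 mm) while another is still up (under 2.5 mm) (all of step 2 and value of joint any of seal_1, seal_2, seal_3, seal_4 above 0.0045 m and value of joint any of seal_1, seal_2, seal_3, seal_4 below 0.0025 m).
At the end, for the whole second after the job is handed in: Full cases right way up in the dry box, empty ones in the tray (tilt under 0.25 rad); lid within 12 mm of the box centre, flat within 0.025 rad, its centre under 96.5 mm above the box underside; all four gasket corners in by more than 4.5 of 6 mm (all of step 1 and x of lid_c in the frame of box between -0.012 and 0.012 m and y of lid_c in the frame of box between -0.012 and 0.012 m and z of lid_c in the frame of box below 0.0965 m and angle between lid_c's own z axis and vertical below 0.025 rad and value of joint each of seal_1, seal_2, seal_3, seal_4 above 0.0045 m); the robot touches nothing.
It fails at once if the tape measure is moved more than 30 mm (distance of tape from where it was at the start of the episode above 0.03 m).
It fails at once if the offcut is moved more than 30 mm (distance of offcut from where it was at the start of the episode above 0.03 m).
It fails at once if the sanding block is moved more than 30 mm (distance of sanding_block from where it was at the start of the episode above 0.03 m).
Of case_a, case_b, case_c, case_d, case_e only 3 to 4 are there at a start; the rules pass over those that are not, and their reading is None.
At some moment in a run one of case_a, case_b, case_c, case_d, case_e may be knocked a few centimetres aside while the robot is not near it.
Once in a run the grip may slacken for a moment while it holds something.
It also fails if it takes over 210 s, if anything falls off the work surface, if the arm or the gripper's body presses on something with over 40 N, if the wrist force passes 120 N, or if a joint passes its speed limit or range.

## Robot

A 6-joint arm with a two-finger parallel gripper is mounted at the origin on the work surface. World frame = base frame: x ahead of the robot, y to its left, z up, the work surface at z = 0. Lengths are in m, angles in rad, forces in N, time in s.
With the tool pointing down it reaches from about 0.25 to 0.725 m from the base axis. Payload 4 kg.
Tool frame: the origin (TCP) lies at the very end of the fingers, on their centre line; the grasp point (between the pads) lies 19 mm behind it; z points along the fingers, y is the direction in which the jaws open and shut (so a half turn about z gives the same grasp; the last joint's range is limited). The gripper opens to 85 mm and grips with 20 to 120 N. Pads are 22 mm wide; open, the fingers measure 114 mm over their backs; the gripper's body (76 mm by 85 mm) begins 54 mm behind the grasp point. The pads swing forward as they close: fully open they stand 13 mm farther back than shut.
Start: joints at [-1.169, 0.241, 0.005, 1.335, 0, 1.571], TCP at [0.196, -0.46, 0.203] pointing down, gripper open.
Joint ranges: [-2.72, 2.72], [-1.05, 1.87], [-1.09, 1.28], [-1.99, 2.15], [-1.42, 1.44], [-3.14, 3.14]. Speed limits (rad/s): [2.79, 2.79, 3.14, 3.14, 3.14, 3.14].

## Interface

Orientations are given as a unit quaternion [x, y, z, w].
In Python, from workcell import bot, camera gives the robot as it stands. The module is installed in compiled form; this text tells all that it offers.
- The arm moves only by the tool send_rows, never from a script. Its argument "deltas" is a list of rows, each an object with "grip": the opening, from 0 (shut) to 1 (fully open); "translation": the shift along the tool's x, y, z in m, a list of three; "twist": the turn, a rotation vector about the tool's x, y, z in degrees, a list of three. A call has 1 to 5 rows; each row is the pose to reach, as a shift and turn from the pose measured when the call began, along the tool's axes at that moment; what a row does not reach only later rows make up. A row lasts 1/8 s, in which the tool goes at most 62.5 mm and 10.7 degrees, less where a joint would pass 70% of its speed; a pose out of reach is approached as far as the arm can. A call with a gripper value outside its range is refused whole. The fingers move at their own pace and stop on an object; the grip force is fixed at half the most. Time passes only in rows, so rows that repeat a pose let the fingers close. It gives the time, the measured TCP pose, the force and the opening at its end, in the units of the state.
- bot.get_obs(): the state, without advancing time (a new reading comes with each control period).
- camera(name): name is "side" or "top" or "wrist"; returns a dict with "color" (480x640x3 uint8, blue, green, red), "intrinsics" (3x3 intrinsics, pixels), "xyz" and "rotation" of the camera in the world. Camera axes: x right, y down, z forward; pixel columns grow to the right and rows downward; lengths in m; the calibration is good to about 2 mm. A picture is of the moment at which its call begins. There is no depth.
- bot.job_done(): hands the job in, once; it reports no verdict.
The state is a dict: "clock": time; "joint_pos": joint angles; "joint_vel": joint speeds; "tau": joint torques, N m; "eef_pos": TCP position; "tool_rot": TCP orientation; "ft_force": force on the tool from outside, world axes, zero at the start; "ft_torque": the same for the moment, N m; "grip_width": finger opening in m.
Only numpy, scipy, OpenCV 4.12 (cv2) and the standard library are available. Lean on these libraries where they do the work, as an engineer would, in place of code of your own. Each camera call takes 0.05 s, during which the arm holds its last target.

## Working session

There is one attempt and no reset: what is moved stays moved. The work goes in short steps, Python scripts to look and compute and a tool call to move; the robot and the scene stay as the last step left them, time stands still between calls to the robot, and variables do not carry over. Pictures are saved under pics/ and viewed, and the job is handed in when it is done.

Besides the shell and the picture viewer there is one more tool, called after "Request:" as name(argument=value, ...) on one line, values as JSON. send_rows: Moves the arm, as the interface text tells. Its arguments: {"type":"object","properties":{"deltas":{"type":"array","items":{"type":"object","properties":{"grip":{"type":"number"},"translation":{"type":"array","items":{"type":"number"}},"twist":{"type":"array","items":{"type":"number"}}}}}},"required":["deltas"]}

```bash
mkdir -p pics; cat > h.py <<'E'
import numpy as np, cv2
from workcell import bot, camera
def snap(n,f):
    c=camera(n); cv2.imwrite('pics/'+f+'.png',c['color']); return c
def ray(c,u,v,z):
    K=np.array(c['intrinsics']);R=np.array(c['rotation']);
    if R.shape!=(3,3):
        from scipy.spatial.transform import Rotation as Ro
        R=Ro.from_quat(R).as_matrix()
    o=np.array(c['xyz']);d=R@np.linalg.solve(K,[u,v,1.]);return o+d*(z-o[2])/d[2]
E
python3 - <<'E'
from h import *
for n in ['top','side','wrist']:
    c=snap(n,n+'0'); print(n,c['intrinsics'],c['xyz'],c['rotation'])
print(bot.get_obs())
E
```

```text
top [[452.36751444   0.         324.07218456]
 [  0.         452.36751444 233.5384662 ]
 [  0.           0.           1.        ]] [3.73057063e-01 9.92420064e-04 1.11100248e+00] [ 0.73276955 -0.6698762   0.07969988 -0.08923336]
side [[534.36903611   0.         306.78380062]
 [  0.         534.36903611 236.26744165]
 [  0.           0.           1.        ]] [0.08577394 0.68803802 1.02770209] [-0.29182868  0.8846623  -0.34453227  0.11621599]
wrist [[420.41267406   0.         324.20494061]
 [  0.         420.41267406 237.85383034]
 [  0.           0.           1.        ]] [ 0.26369574 -0.43072656  0.37319548] [ 0.82517944 -0.54559208 -0.08206904  0.12113158]
{'clock': 0.15, 'joint_pos': array([-1.16899630e+00,  2.41262895e-01,  4.05305712e-03,  1.33523165e+00,
       -1.85423548e-06,  1.57081332e+00]), 'joint_vel': array([ 0.00134121, -0.00068185,  0.00409222, -0.00020263, -0.00072089,
       -0.0016883 ]), 'tau': array([ 1.34131165e-03, -3.72635257e+01,  2.52638286e+01,  1.23908932e-02,
        8.58006615e-05, -8.15992991e-06]), 'eef_pos': array([ 0.19533036, -0.45969259,  0.20251344]), 'tool_rot': array([ 9.79888739e-01,  1.99542934e-01, -1.65062583e-04, -8.05851000e-04]), 'ft_force': array([-0.3325282 ,  0.19674582,  0.83590311]), 'ft_torque': array([ 0.0298023 ,  0.01914955, -0.01718423]), 'grip_width': 0.08544024143736158}
```

View pics/top0.png

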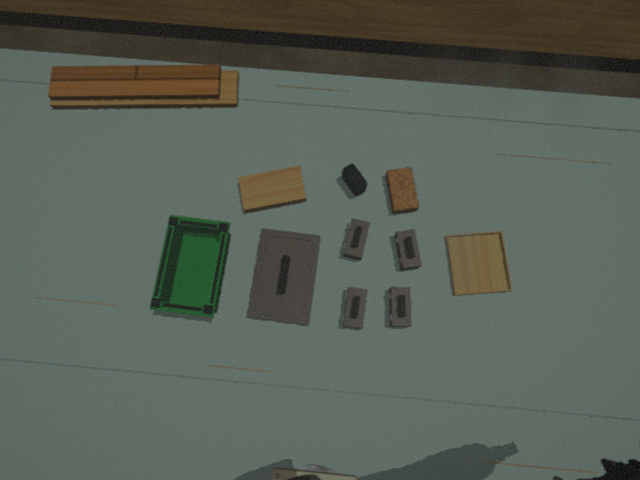

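View pics/side0.png

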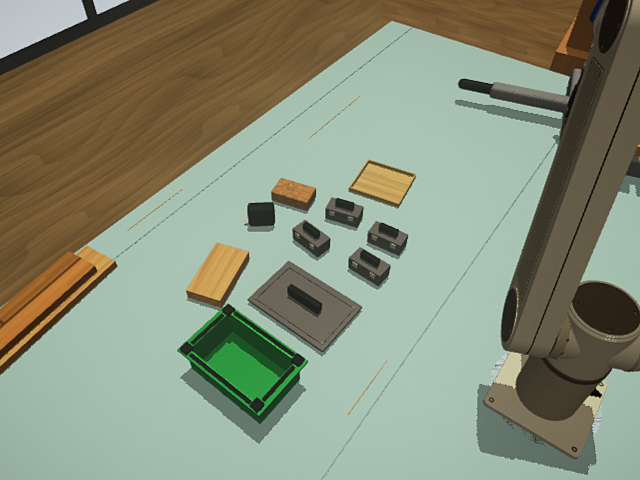

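Top view shows the box (191,266), lid (284,276), four cases at (356,239), (406,250), (354,308), (400,306), and the tray (478,264). Next I measure them.

```bash
python3 - <<'E'
import cv2,numpy as np
im=cv2.imread('pics/top0.png')
a=cv2.resize(im[205:340,330:525],None,fx=4,fy=4,interpolation=cv2.INTER_CUBIC); a=np.clip(a.astype(int)*2,0,255).astype('uint8')
b=cv2.resize(im[205:340,140:335],None,fx=4,fy=4,interpolation=cv2.INTER_CUBIC); b=np.clip(b.astype(int)*2,0,255).astype('uint8')
cv2.imwrite('pics/ca.png',a);cv2.imwrite('pics/cb.png',b)
for p in [(356,239),(358,245),(350,256),(284,275),(270,260),(191,266),(350,200),(475,260),(405,235)]:
  print(p,im[p[1],p[0]])
E
```

```text
(356, 239) [42 45 47]
(358, 245) [53 61 62]
(350, 256) [38 41 41]
(284, 275) [35 40 34]
(270, 260) [66 72 72]
(191, 266) [43 86 36]
(350, 200) [ 99 112  95]
(475, 260) [ 65  93 112]
(405, 235) [64 71 73]
```

View pics/ca.png

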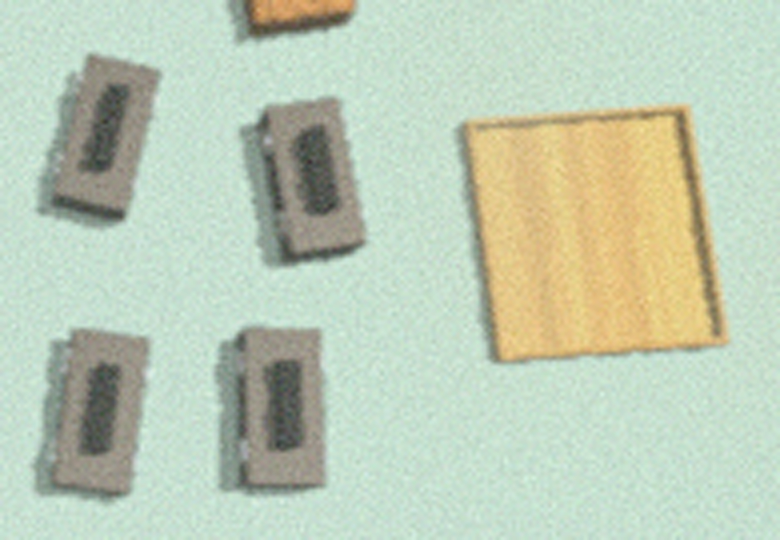

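View pics/cb.png

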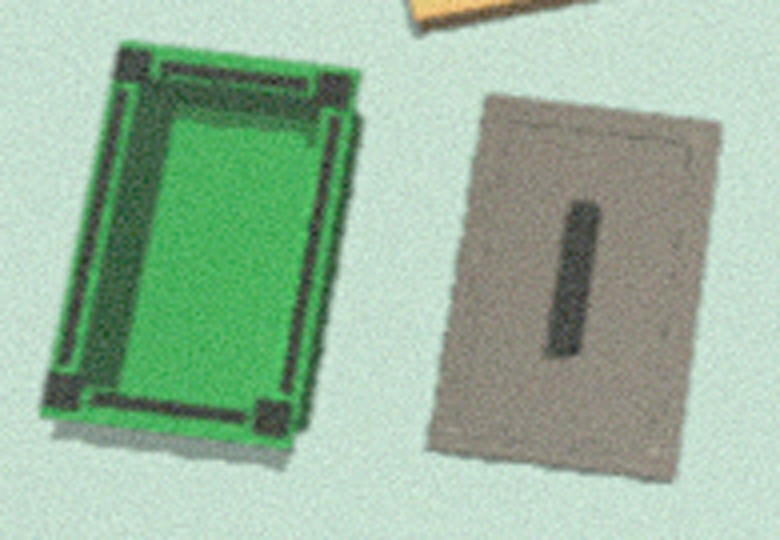

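```bash
cat >> h.py <<'E'
def fit(c,pts,z,L,W):
    P=np.array([ray(c,u,v,z)[:2] for u,v in pts]); # order around
    s=[np.linalg.norm(P[i]-P[(i+1)%4]) for i in range(4)]
    ctr=P.mean(0)
    d=(P[3]-P[0])+(P[2]-P[1]) # long direction: p0->p3
    print('ctr',ctr.round(4),'yaw',np.degrees(np.arctan2(d[1],d[0])).round(1),'sides',np.round(s,4),'want',W,L)
    return ctr
E
python3 - <<'E'
from h import *
c=camera('top')
A=lambda l:[(330-.375+x/4,205-.375+y/4) for x,y in l]
B=lambda l:[(140-.375+x/4,205-.375+y/4) for x,y in l]
# order: P0 TL? bottom-left,bottom-right,top-right,top-left
for n,q in dict(k1=[(55,194),(123,210),(161,72),(90,55)],k2=[(287,248),(363,243),(340,97),(267,107)],k3=[(54,483),(130,493),(150,339),(72,329)],k4=[(244,486),(326,486),(321,330),(244,327)]).items():
    print(n);fit(c,A(q),.04,.092,.046)
fit(c,A([(497,362),(730,343),(690,106),(465,121)]),.014,.15,.14)
fit(c,B([(40,415),(290,447),(362,70),(120,43)]),.078,.208,.146)
fit(c,B([(427,450),(673,482),(722,123),(487,95)]),.016,.222,.150)
# ribs
g=c['color'].max(2); 
for n,(u,v) in dict(k1=(356,238),k2=(408,248),k3=(354.5,307),k4=(401,306),lid=(283,274.5)).items():
    x0,y0=int(u)-16,int(v)-26; s=c['color'][y0:y0+52,x0:x0+32].max(2)
    s=cv2.resize(cv2.GaussianBlur(s,(3,3),0),None,fx=4,fy=4,interpolation=cv2.INTER_CUBIC)
    m=(s<58).astype('uint8'); nn,l,st,ce=cv2.connectedComponentsWithStats(m)
    k=1+min(range(nn-1),key=lambda i:np.hypot(ce[i+1][0]-64,ce[i+1][1]-104)+(1e3 if st[i+1][4]<200 else 0))
    ct,_=cv2.findContours((l==k).astype('uint8'),0,1); r=cv2.minAreaRect(max(ct,key=cv2.contourArea))
    z=.055 if n!='lid' else .04
    P=[ray(c,x0-.375+x/4,y0-.375+y/4,z)[:2] for x,y in cv2.boxPoints(r)]; P=np.array(P)
    e=[P[1]-P[0],P[2]-P[1]];e=e if np.linalg.norm(e[0])>np.linalg.norm(e[1]) else e[::-1]
    print(n,P.mean(0).round(4),[round(np.linalg.norm(q),4) for q in e],np.degrees(np.arctan2(e[0][1],e[0][0])).round(1))
E
```

```text
k1
ctr [ 0.6304 -0.0519] yaw -10.1 sides [0.042  0.0895 0.0447 0.0898] want 0.046 0.092
k2
ctr [ 0.6162 -0.1782] yaw 11.0 sides [0.0457 0.0907 0.0452 0.0874] want 0.046 0.092
k3
ctr [ 0.4632 -0.0607] yaw -2.9 sides [0.0444 0.0902 0.0464 0.0902] want 0.046 0.092
k4
ctr [ 0.4749 -0.1669] yaw 3.8 sides [0.0475 0.0905 0.0455 0.0924] want 0.046 0.092
ctr [ 0.6011 -0.3561] yaw 9.0 sides [0.1421 0.1481 0.1413 0.15  ] want 0.14 0.15
ctr [0.5236 0.3277] yaw -2.3 sides [0.1436 0.2218 0.1456 0.2204] want 0.146 0.208
ctr [0.5261 0.1158] yaw -2.3 sides [0.1481 0.221  0.148  0.2204] want 0.15 0.222
k1 [ 0.6292 -0.0497] [np.float64(0.0566), np.float64(0.0176)] -8.9
k2 [ 0.6141 -0.1759] [np.float64(0.0528), np.float64(0.0218)] -167.5
k3 [ 0.4626 -0.0585] [np.float64(0.0527), np.float64(0.0182)] -4.7
k4 [ 0.4742 -0.1645] [np.float64(0.0509), np.float64(0.0202)] -175.6
lid [0.5252 0.1164] [np.float64(0.0963), np.float64(0.023)] -2.5
```

```bash
cat >> h.py <<'E'
from scipy.spatial.transform import Rotation as Ro
def plan(x,y,z,yaw,tiltR=None):
    o=bot.get_obs(); R=Ro.from_quat(o['tool_rot']); a=np.radians(yaw)
    T=Ro.from_matrix(np.array([[np.cos(a),np.sin(a),0],[np.sin(a),-np.cos(a),0],[0,0,-1]]))
    if tiltR is not None: T=tiltR*T
    t=R.inv().apply(np.array([x,y,z])-o['eef_pos']); w=np.degrees((R.inv()*T).as_rotvec())
    M=R.as_matrix()
    print('t',o['clock'].round(2),'pos',o['eef_pos'].round(4),'yaw',np.degrees(np.arctan2(M[1,0],M[0,0])).round(1),'F',o['ft_force'].round(1),'T',o['ft_torque'].round(2),'w',round(o['grip_width'],4),'j6',o['joint_pos'][[0,5]].round(2))
    print('TRANS',t.round(4).tolist(),'TWIST',w.round(1).tolist(),'rows',int(np.ceil(max(np.linalg.norm(t)/.0625,np.linalg.norm(w)/10.7))))
E
cat > p.py <<'E'
import sys; from h import *
plan(*map(float,sys.argv[1:5]))
E
python3 - <<'E'
from h import *
c=camera('top')
B=lambda l:[(140-.375+x/4,205-.375+y/4) for x,y in l]
fit(c,B([(64,391),(270,415),(333,91),(133,66)]),.086,.192,.120)
E
python3 p.py 0.463 -0.06 0.12 -4
```

```text
ctr [0.5234 0.3271] yaw -2.3 sides [0.1176 0.1894 0.1194 0.191 ] want 0.12 0.192Traceback (most recent call last):
  File "p.py", line 2, in <module>
    plan(*map(float,sys.argv[1:5]))
    ~~~~^^^^^^^^^^^^^^^^^^^^^^^^^^^
  File "h.py", line 25, in plan
    print('t',o['clock'].round(2),'pos',o['eef_pos'].round(4),'yaw',np.degrees(np.arctan2(M[1,0],M[0,0])).round(1),'F',o['ft_force'].round(1),'T',o['ft_torque'].round(2),'w',round(o['grip_width'],4),'j6',o['joint_pos'][[0,5]].round(2))
              ^^^^^^^^^^^^^^^^
AttributeError: 'float' object has no attribute 'round'
```

```bash
sed -i "s/o\['clock'\].round(2)/round(o['clock'],2)/" h.py; python3 p.py 0.463 -0.06 0.12 -4
```

```text
t 0.25 pos [ 0.1954 -0.4599  0.2028] yaw 23.0 F [-0.2  0.6  0. ] T [ 0.03  0.05 -0.  ] w 0.0854 j6 [-1.17  1.57]
TRANS [0.4027, -0.2633, 0.083] TWIST [-0.1, 0.0, 27.0] rows 8
```

Request:
send_rows(deltas=[{"translation": [0.05,-0.033,0.01],"twist": [0,0,6],"grip": 0.6},{"translation": [0.1,-0.066,0.02],"twist": [0,0,12],"grip": 0.6},{"translation": [0.15,-0.098,0.03],"twist": [0,0,18],"grip": 0.6},{"translation": [0.2,-0.13,0.04],"twist": [0,0,24],"grip": 0.6},{"translation": [0.25,-0.164,0.05],"twist": [0,0,27],"grip": 0.6}])

```text
clock: 0.88
eef_pos: [0.3623, -0.2097, 0.1528]
tool_rot: [0.999, -0.036, 0.0, -0.0]
ft_force: [0.6, -1.0, 1.1]
grip_width: 0.051
```

```bash
python3 p.py 0.463 -0.06 0.12 -4
```

```text
t 0.88 pos [ 0.3623 -0.2097  0.1528] yaw -4.1 F [ 0.6 -1.   1.1] T [ 0.01 -0.07 -0.04] w 0.051 j6 [-0.53  2.69]
TRANS [0.0897, -0.1565, 0.0329] TWIST [-0.0, -0.0, -0.1] rows 3
```

Request:
send_rows(deltas=[{"translation": [0.018,-0.031,0.006],"twist": [0,0,-10.5],"grip": 0.6},{"translation": [0.036,-0.062,0.012],"twist": [0,0,-21],"grip": 0.6},{"translation": [0.054,-0.094,0.018],"twist": [0,0,-31.5],"grip": 0.6},{"translation": [0.072,-0.125,0.024],"twist": [0,0,-42],"grip": 0.6},{"translation": [0.09,-0.156,0.033],"twist": [0,0,-52.5],"grip": 0.6}])

```text
clock: 1.5
eef_pos: [0.4641, -0.0594, 0.1199]
tool_rot: [0.911, 0.413, 0.001, 0.0]
ft_force: [-0.3, -0.0, 0.1]
grip_width: 0.0512
```

Request:
send_rows(deltas=[{"translation": [0,0,0],"twist": [0,0,-10.5],"grip": 0.6},{"translation": [0,0,0],"twist": [0,0,-21],"grip": 0.6},{"translation": [0,0,0],"twist": [0,0,-31.5],"grip": 0.6},{"translation": [0,0,0],"twist": [0,0,-42],"grip": 0.6},{"translation": [0,0,0],"twist": [0,0,-52.5],"grip": 0.6}])

```text
clock: 2.12
eef_pos: [0.464, -0.0594, 0.1198]
tool_rot: [0.632, 0.775, 0.0, 0.0]
ft_force: [0.1, 0.9, -0.2]
grip_width: 0.0514
```

Request:
send_rows(deltas=[{"translation": [0,0,0],"twist": [0,0,-10.5],"grip": 0.6},{"translation": [0,0,0],"twist": [0,0,-21],"grip": 0.6},{"translation": [0,0,0],"twist": [0,0,-31.5],"grip": 0.6},{"translation": [0,0,0],"twist": [0,0,-42],"grip": 0.6},{"translation": [0,0,0],"twist": [0,0,-52.5],"grip": 0.6}])

```text
clock: 2.75
eef_pos: [0.4639, -0.0594, 0.1197]
tool_rot: [0.221, 0.975, 0.0, 0.0]
ft_force: [-0.4, 0.2, -0.8]
grip_width: 0.0514
```

```bash
python3 p.py 0.463 -0.06 0.12 176
```

```text
t 2.75 pos [ 0.4639 -0.0594  0.1197] yaw 154.4 F [-0.4  0.2 -0.8] T [ 0.04 -0.01 -0.04] w 0.0514 j6 [-0.13  0.32]
TRANS [0.0006, -0.0009, -0.0003] TWIST [0.0, 0.0, -21.6] rows 3
```

Turn, descend onto the first case's rib, close.

Request:
send_rows(deltas=[{"translation": [0,-0.001,0],"twist": [0,0,-10.5],"grip": 0.6},{"translation": [0,-0.001,0],"twist": [0,0,-21],"grip": 0.6},{"translation": [0,-0.001,0.02],"twist": [0,0,-21.6],"grip": 0.6},{"translation": [0,-0.001,0.05],"twist": [0,0,-21.6],"grip": 0.6},{"translation": [0,-0.001,0.075],"twist": [0,0,-21.6],"grip": 0.6}])

```text
clock: 3.38
eef_pos: [0.4633, -0.0603, 0.0438]
tool_rot: [0.035, 0.999, 0.0, 0.0]
ft_force: [0.6, 1.2, 0.1]
grip_width: 0.051
```

```bash
python3 p.py 0.463 -0.06 0.044 176; python3 -c "
from h import *
snap('wrist','w1')"
```

```text
t 3.38 pos [ 0.4633 -0.0603  0.0438] yaw 176.0 F [0.6 1.2 0.1] T [-0.02 -0.03 -0.03] w 0.051 j6 [-0.13 -0.06]
TRANS [0.0003, 0.0002, -0.0002] TWIST [0.0, 0.0, 0.0] rows 1
```

View pics/w1.png

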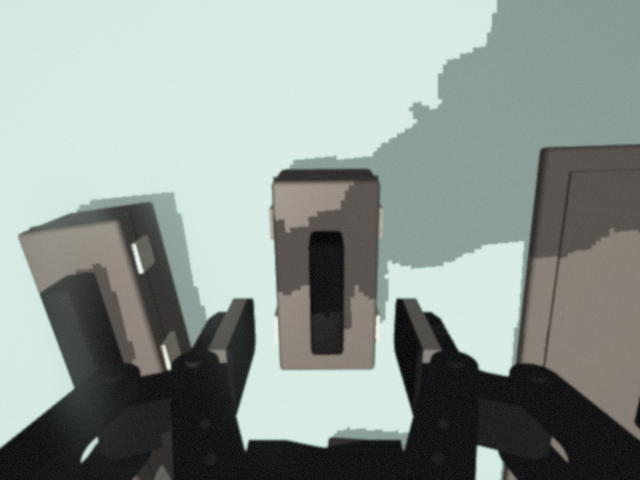

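The rib (326,290) is centred between the fingers (232 and 418). I close and lift.

Request:
send_rows(deltas=[{"translation": [0,0,0],"twist": [0,0,0],"grip": 0.1},{"translation": [0,0,0],"twist": [0,0,0],"grip": 0},{"translation": [0,0,0],"twist": [0,0,0],"grip": 0},{"translation": [0,0,0],"twist": [0,0,0],"grip": 0}])

```text
clock: 3.92
eef_pos: [0.4615, -0.06, 0.0416]
tool_rot: [0.035, 0.999, 0.0, -0.002]
ft_force: [-0.5, -0.3, 0.5]
grip_width: -0.0
```

Request:
send_rows(deltas=[{"translation": [0,0,-0.01],"twist": [0,0,0],"grip": 0},{"translation": [0,0,-0.025],"twist": [0,0,0],"grip": 0},{"translation": [0,0,-0.04],"twist": [0,0,0],"grip": 0},{"translation": [0,0,-0.04],"twist": [0,0,0],"grip": 0},{"translation": [0,0,-0.04],"twist": [0,0,0],"grip": 0}])

```text
clock: 4.55
eef_pos: [0.4615, -0.06, 0.0816]
tool_rot: [0.035, 0.999, 0.0, -0.002]
ft_force: [-0.6, 1.0, 0.4]
grip_width: 0.0
```

```bash
python3 p.py 0.523 0.327 0.12 -92.3; python3 -c "
from h import *
snap('wrist','w2');snap('side','s2')"
```

```text
t 4.55 pos [ 0.4615 -0.06    0.0816] yaw 176.0 F [-0.6  1.   0.4] T [-0.04  0.04  0.02] w 0.0 j6 [-0.13 -0.06]
TRANS [-0.0344, 0.3904, -0.0383] TWIST [0.2, -0.1, -91.7] rows 9
```

View pics/w2.png

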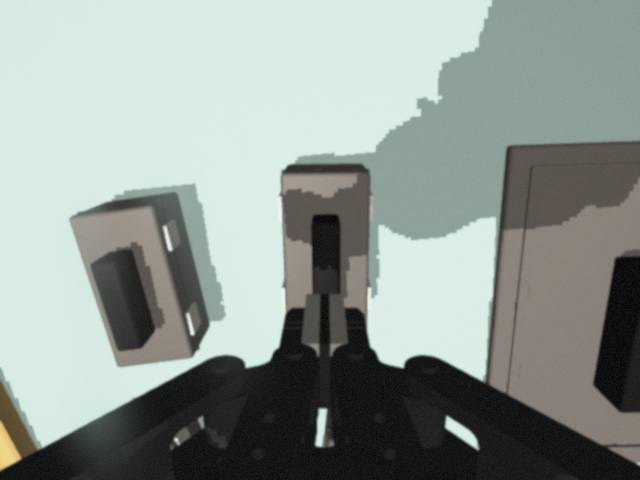

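View pics/s2.png

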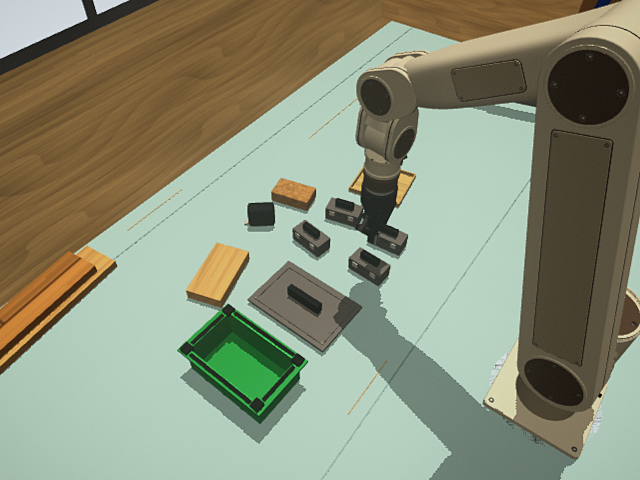

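```bash
python3 - <<'E'
from h import *
c=camera('side')
for uv,z in [((369,262),.05),((387,234),.05),((311,233),.05),((344,207),.05),((303,297),.03),((382,184),.01),((370,228),.0816)]: print(uv,ray(c,*uv,z).round(3))
c=camera('top'); 
K=np.array(c['intrinsics']);R=Ro.from_quat(c['rotation']).as_matrix();p=R.T@(np.array([.4615,-.06,.0816])-c['xyz']);print(K@p/p[2])
snap('top','t3')
E
```

```text
(369, 262) [ 0.457 -0.053  0.05 ]
(387, 234) [ 0.47  -0.157  0.05 ]
(311, 233) [ 0.624 -0.047  0.05 ]
(344, 207) [ 0.61  -0.173  0.05 ]
(303, 297) [0.531 0.111 0.03 ]
(382, 184) [ 0.597 -0.35   0.01 ]
(370, 228) [ 0.501 -0.122  0.082]
[355.80994483 306.42829058   1.        ]
```

View pics/t3.png

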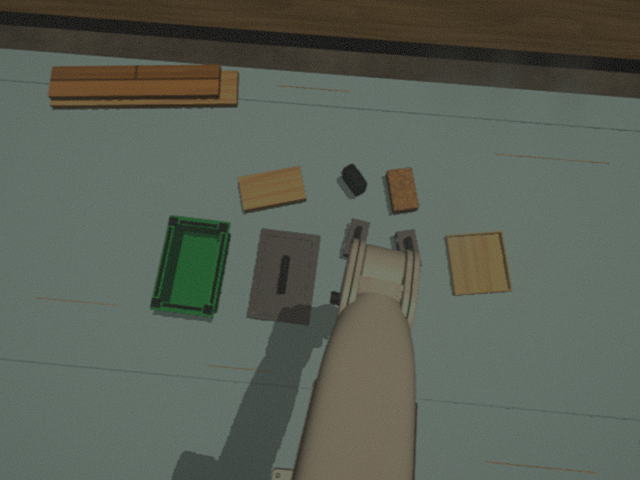

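```bash
python3 - <<'E'
from h import *
for n in ['side','wrist']:
  c=camera(n)
  K=np.array(c['intrinsics']);R=Ro.from_quat(c['rotation']).as_matrix();print(n,c['xyz'],R.round(2).tolist())
  for q in [[.4615,-.06,.0816],[.4615,-.06,.10],[.4615,-.06,.15],[.4615,-.06,.05]]:
    p=R.T@(np.array(q)-c['xyz']);print(q,(K@p/p[2]).round(0)[:2])
im=cv2.imread('pics/s2.png');cv2.imwrite('pics/s2c.png',cv2.resize(im[150:300,290:450],None,fx=4,fy=4))
E
```

```text
side [0.08577394 0.68803802 1.02770209] [[-0.8, -0.44, 0.41], [-0.6, 0.59, -0.54], [-0.0, -0.68, -0.74]]
[0.4615, -0.06, 0.0816] [370. 251.]
[0.4615, -0.06, 0.1] [371. 246.]
[0.4615, -0.06, 0.15] [373. 231.]
[0.4615, -0.06, 0.05] [369. 259.]
wrist [ 0.38818913 -0.05481429  0.25226037] [[0.07, 0.96, 0.29], [1.0, -0.07, -0.02], [0.0, 0.29, -0.96]]
[0.4615, -0.06, 0.0816] [323. 287.]
[0.4615, -0.06, 0.1] [323. 305.]
[0.4615, -0.06, 0.15] [323. 383.]
[0.4615, -0.06, 0.05] [323. 262.]
```

View pics/s2c.png

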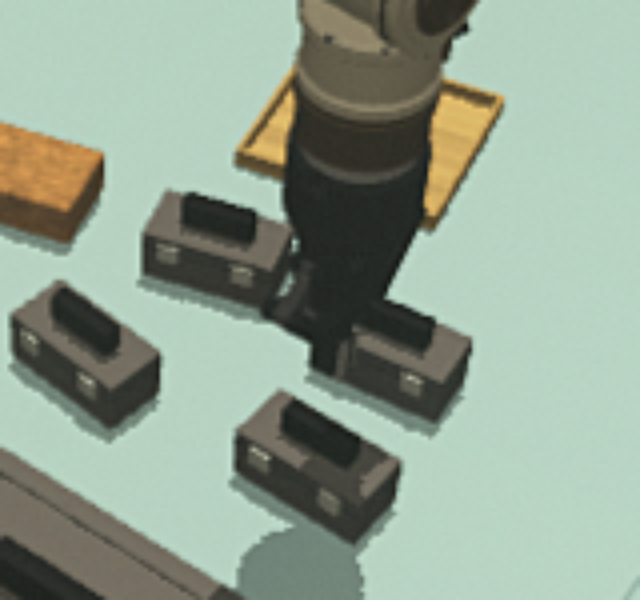

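Request:
send_rows(deltas=[{"translation": [-0.0015,0,0],"twist": [0,0,0],"grip": 0.62},{"translation": [-0.0015,0,0],"twist": [0,0,0],"grip": 0.62},{"translation": [-0.0015,0,0],"twist": [0,0,0],"grip": 0.62},{"translation": [-0.0015,0,0.025],"twist": [0,0,0],"grip": 0.62},{"translation": [-0.0015,0,0.045],"twist": [0,0,0],"grip": 0.62}])

```text
clock: 5.52
eef_pos: [0.4628, -0.0601, 0.0358]
tool_rot: [0.035, 0.999, 0.0, -0.002]
ft_force: [-0.1, -0.2, 0.3]
grip_width: 0.0532
```

```bash
python3 -c "
from h import *
snap('side','s4')
im=cv2.imread('pics/s4.png');cv2.imwrite('pics/s4c.png',cv2.resize(im[150:300,290:450],None,fx=4,fy=4))"
```

```text
(no output)
```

View pics/s4c.png

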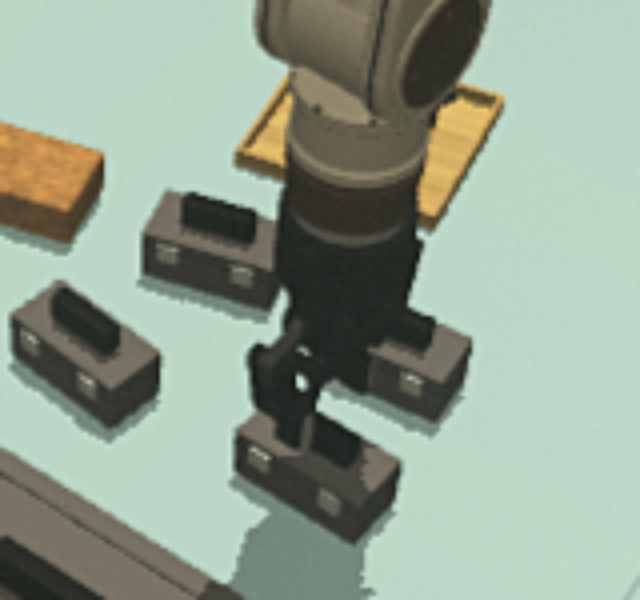

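```bash
cat >> h.py <<'E'
def proj(c,q):
    K=np.array(c['intrinsics']);R=Ro.from_quat(c['rotation']).as_matrix();p=R.T@(np.array(q)-c['xyz']);return (K@p/p[2])[:2]
E
python3 - <<'E'
from h import *
c=snap('side','s5')
im=c['color'].copy()
for z,col in [(.036,(0,0,255)),(.045,(0,255,255)),(.055,(255,0,0))]:
  for dx in (-.011,.011):
    u=proj(c,[.4628+dx,-.06+.0266,z]); print(z,dx,(u-[290,150])*4)
E
```

```text
0.036 -0.011 [304.56809783 487.93783695]
0.036 0.011 [273.37500668 470.88711462]
0.045 -0.011 [305.7439695  478.36539433]
0.045 0.011 [274.38019497 461.2932576 ]
0.055 -0.011 [307.06504092 467.610921  ]
0.055 0.011 [275.50941858 450.51556565]
```

Request:
send_rows(deltas=[{"translation": [0,0,0.005],"twist": [0,0,0],"grip": 0.62},{"translation": [0,0,0.012],"twist": [0,0,0],"grip": 0.62},{"translation": [0,0,0.012],"twist": [0,0,0],"grip": 0.3},{"translation": [0,0,0.012],"twist": [0,0,0],"grip": 0},{"translation": [0,0,0.012],"twist": [0,0,0],"grip": 0}])

```text
clock: 6.25
eef_pos: [0.4609, -0.0594, 0.0229]
tool_rot: [0.034, 0.999, 0.001, -0.004]
ft_force: [0.0, 1.9, 2.4]
grip_width: 0.0121
```

Request:
send_rows(deltas=[{"translation": [0,0,0],"twist": [0,0,0],"grip": 0},{"translation": [0,0,0],"twist": [0,0,0],"grip": 0}])

```text
clock: 6.5
eef_pos: [0.4609, -0.0594, 0.0229]
tool_rot: [0.034, 0.999, 0.001, -0.004]
ft_force: [0.7, 1.1, 0.0]
grip_width: 0.0119
```

```bash
python3 -c "
from h import *
print(bot.get_obs()['ft_force'])
snap('side','s6')
im=cv2.imread('pics/s6.png');cv2.imwrite('pics/s6c.png',cv2.resize(im[150:300,290:450],None,fx=4,fy=4))"
```

```text
[6.95384558e-01 1.12134932e+00 5.58662070e-04]
```

View pics/s6c.png

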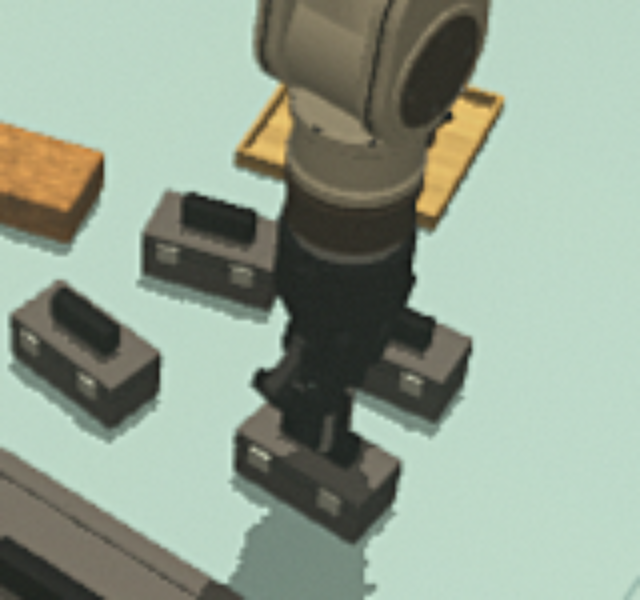

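Request:
send_rows(deltas=[{"translation": [0,0,-0.01],"twist": [0,0,0],"grip": 0},{"translation": [0,0,-0.025],"twist": [0,0,0],"grip": 0},{"translation": [0,0,-0.025],"twist": [0,0,0],"grip": 0},{"translation": [0,0,-0.025],"twist": [0,0,0],"grip": 0}])

```text
clock: 7.05
eef_pos: [0.4604, -0.0595, 0.0474]
tool_rot: [0.034, 0.999, 0.001, -0.004]
ft_force: [-0.2, -0.4, -6.2]
grip_width: 0.0118
```

```bash
python3 -c "
from h import *
print(bot.get_obs()['ft_force'])
c=snap('side','s7')
for z in (.07,.065,.05,.048,.045): print(z,(proj(c,[.461,-.052,z])-[290,150])*4)
im=cv2.imread('pics/s7.png');cv2.imwrite('pics/s7c.png',cv2.resize(im[150:300,290:450],None,fx=4,fy=4))"
```

```text
[-0.18863059 -0.37876709 -6.22475577]
0.07 [312.72023023 424.53740262]
0.065 [312.04274148 430.04400942]
0.05 [310.03376912 446.37287235]
0.048 [309.76853496 448.52868709]
0.045 [309.37183013 451.75309125]
```

View pics/s7c.png

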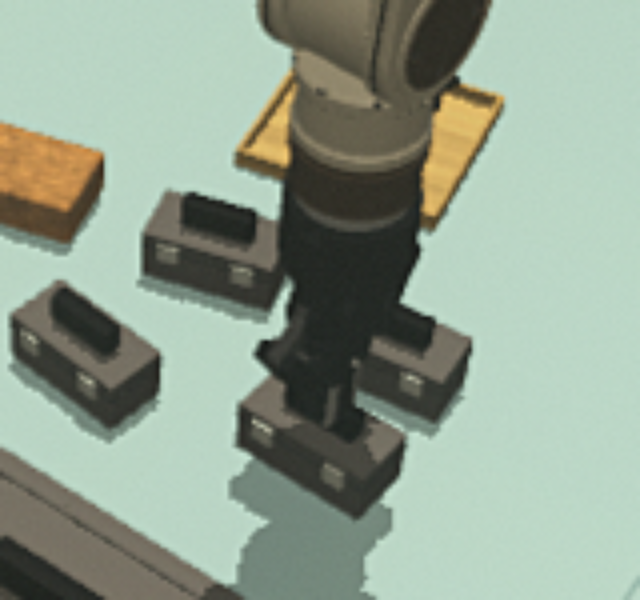

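6.2 N: full. It goes into the box's +58 slot.

```bash
python3 p.py 0.5814 0.3251 0.145 -92.3
```

```text
t 7.1 pos [ 0.4602 -0.0594  0.0472] yaw 176.0 F [ 0.3 -0.2 -6.2] T [-0.01  0.02 -0.02] w 0.0121 j6 [-0.13 -0.06]
TRANS [-0.0934, 0.3921, -0.0981] TWIST [0.5, -0.3, -91.7] rows 9
```

Request:
send_rows(deltas=[{"translation": [0,0,-0.045],"twist": [0,0,-3],"grip": 0},{"translation": [0,0.01,-0.098],"twist": [0,0,-10],"grip": 0},{"translation": [-0.01,0.05,-0.098],"twist": [0,0,-20],"grip": 0},{"translation": [-0.025,0.1,-0.098],"twist": [0,0,-30],"grip": 0},{"translation": [-0.035,0.15,-0.098],"twist": [0,0,-40],"grip": 0}])

```text
clock: 7.72
eef_pos: [0.5065, 0.0886, 0.1444]
tool_rot: [-0.312, 0.95, 0.002, -0.005]
ft_force: [0.8, -1.8, -6.5]
grip_width: 0.0118
```

```bash
python3 p.py 0.5814 0.3251 0.145 -92.3
```

```text
t 7.72 pos [0.5065 0.0886 0.1444] yaw -143.7 F [ 0.8 -1.8 -6.5] T [-0.04 -0.09 -0.02] w 0.0118 j6 [ 0.17 -0.46]
TRANS [-0.2004, 0.1462, -0.0009] TWIST [0.6, -0.2, -51.4] rows 5
```

Request:
send_rows(deltas=[{"translation": [-0.04,0.029,-0.001],"twist": [0,0,-10.4],"grip": 0},{"translation": [-0.08,0.058,-0.001],"twist": [0,0,-20.8],"grip": 0},{"translation": [-0.12,0.088,-0.001],"twist": [0.4,0,-31.2],"grip": 0},{"translation": [-0.16,0.117,-0.001],"twist": [0.5,0,-41.6],"grip": 0},{"translation": [-0.2,0.146,-0.001],"twist": [0.6,-0.2,-51.4],"grip": 0}])

```text
clock: 8.35
eef_pos: [0.5808, 0.3259, 0.1433]
tool_rot: [-0.695, 0.719, 0.0, -0.001]
ft_force: [1.4, 0.7, -5.7]
grip_width: 0.012
```

```bash
python3 p.py 0.5814 0.3251 0.03 -92.3; python3 -c "
from h import *
snap('side','s8');snap('top','t8');snap('wrist','w8')"
```

```text
t 8.35 pos [0.5808 0.3259 0.1433] yaw -91.9 F [ 1.4  0.7 -5.7] T [-0.02 -0.12 -0.01] w 0.012 j6 [ 0.51 -1.03]
TRANS [0.0006, -0.0008, 0.1133] TWIST [0.1, -0.1, 0.4] rows 2
```

View pics/s8.png

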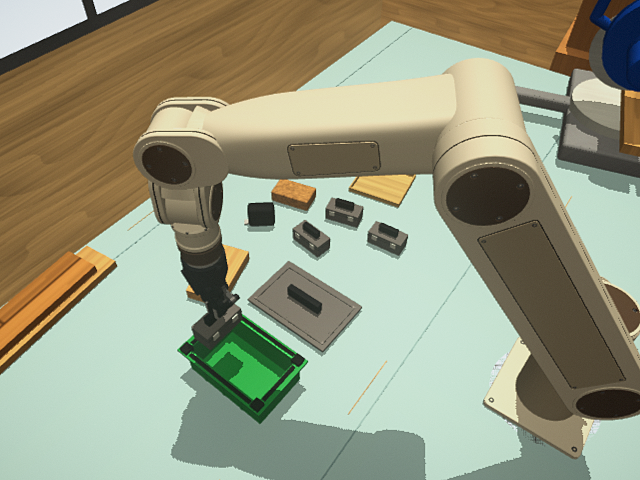

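View pics/w8.png

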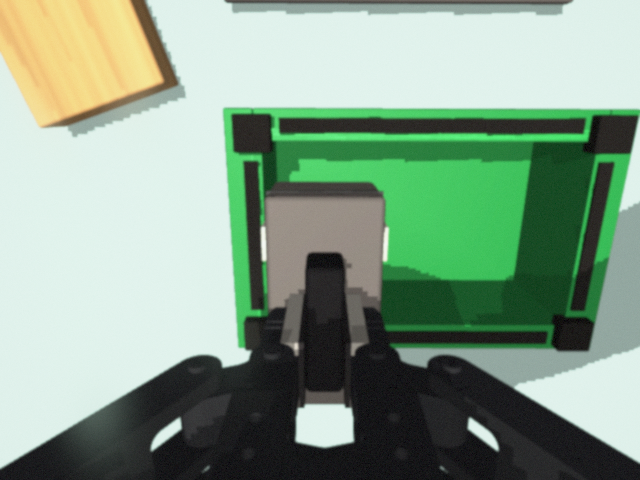

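```bash
python3 - <<'E'
from h import *
c=camera('wrist')
P=[ray(c,u,v,.086)[:2] for u,v in [(252,132),(612,134),(573,334)]]
print(np.round(P,4),'ctr',(P[0]+P[2])/2, np.linalg.norm(P[0]-P[1]),np.linalg.norm(P[1]-P[2]))
d=P[0]-P[1];print(np.degrees(np.arctan2(d[1],d[0])))
E
```

```text
[[0.6159 0.2631]
 [0.427  0.271 ]
 [0.4314 0.389 ]] ctr [0.52366994 0.32605459] 0.18914410999241107 0.11810703970309927
-2.393276839742466
```

Request:
send_rows(deltas=[{"translation": [0.0005,-0.001,0.03],"twist": [0,0,0.4],"grip": 0},{"translation": [0.0005,-0.001,0.06],"twist": [0,0,0.4],"grip": 0},{"translation": [0.0005,-0.001,0.09],"twist": [0,0,0.4],"grip": 0},{"translation": [0.0005,-0.001,0.108],"twist": [0,0,0.4],"grip": 0},{"translation": [0.0005,-0.001,0.114],"twist": [0,0,0.4],"grip": 0}])

```text
clock: 9.18
eef_pos: [0.5786, 0.3218, 0.028]
tool_rot: [-0.69, 0.724, 0.001, -0.005]
ft_force: [-9.0, -4.3, 14.4]
grip_width: 0.0114
```

Request:
send_rows(deltas=[{"translation": [0,0,-0.002],"twist": [0,0,0],"grip": 0.3},{"translation": [0,0,-0.002],"twist": [0,0,0],"grip": 0.45},{"translation": [0,0,-0.02],"twist": [0,0,0],"grip": 0.45},{"translation": [0,0,-0.06],"twist": [0,0,0],"grip": 0.45},{"translation": [0,0,-0.12],"twist": [0,0,0],"grip": 0.45}])

```text
clock: 9.8
eef_pos: [0.5791, 0.322, 0.1486]
tool_rot: [-0.69, 0.724, 0.001, -0.005]
ft_force: [0.9, 1.3, 0.9]
grip_width: 0.0382
```

```bash
python3 p.py 0.475 -0.166 0.1 -176; python3 -c "
from h import *
snap('side','s9');snap('wrist','w9')"
```

```text
t 9.8 pos [0.5791 0.322  0.1486] yaw -92.7 F [0.9 1.3 0.9] T [ 0.02 -0.08  0.04] w 0.0382 j6 [ 0.51 -1.01]
TRANS [0.4921, 0.0802, 0.0526] TWIST [0.1, -0.7, 83.3] rows 9
```

View pics/w9.png

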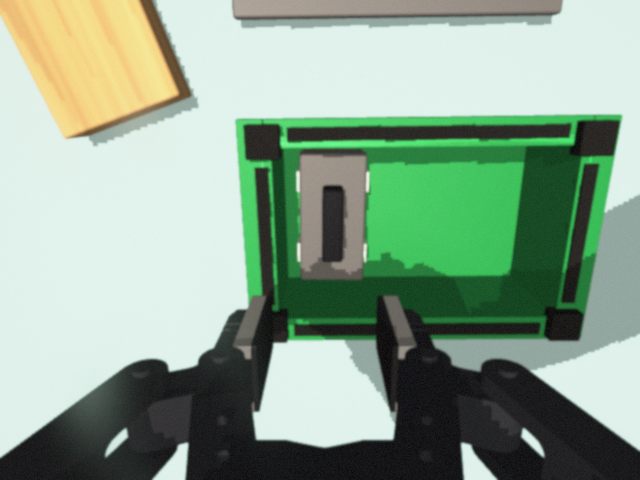

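Case 1 lies flat in the box (333,215). Next is the case at (0.475,-0.166).

Request:
send_rows(deltas=[{"translation": [0.06,0.01,0],"twist": [0,0,10.5],"grip": 0.6},{"translation": [0.12,0.02,0],"twist": [0,0,21],"grip": 0.6},{"translation": [0.18,0.03,0],"twist": [0,0,31.5],"grip": 0.6},{"translation": [0.24,0.04,0],"twist": [0,0,42],"grip": 0.6},{"translation": [0.3,0.05,0],"twist": [0,0,52.5],"grip": 0.6}])

```text
clock: 10.52
eef_pos: [0.5212, 0.0261, 0.1588]
tool_rot: [-0.296, 0.955, -0.0, 0.007]
ft_force: [0.4, -0.3, -0.3]
grip_width: 0.0513
```

```bash
python3 p.py 0.475 -0.166 0.09 -176
```

```text
t 10.53 pos [0.5212 0.0261 0.1588] yaw -145.6 F [ 0.4 -0.3 -0.3] T [-0.06 -0.05  0.  ] w 0.0513 j6 [ 0.05 -0.55]
TRANS [0.1475, -0.132, 0.0675] TWIST [-0.1, 0.8, 30.4] rows 4
```

Request:
send_rows(deltas=[{"translation": [0.037,-0.033,0.01],"twist": [0,0.2,7.6],"grip": 0.6},{"translation": [0.074,-0.066,0.02],"twist": [0,0.4,15.2],"grip": 0.6},{"translation": [0.11,-0.099,0.04],"twist": [0,0.6,22.8],"grip": 0.6},{"translation": [0.1475,-0.132,0.0675],"twist": [0,0.8,30.4],"grip": 0.6},{"translation": [0.1475,-0.132,0.0675],"twist": [0,0.8,30.4],"grip": 0.6}])

```text
clock: 11.15
eef_pos: [0.4735, -0.1687, 0.0893]
tool_rot: [-0.032, 0.999, -0.001, -0.0]
ft_force: [-0.1, 1.0, 0.1]
grip_width: 0.0514
```

```bash
python3 p.py 0.475 -0.166 0.023 -176; python3 -c "
from h import *
snap('wrist','w10');snap('side','s10')"
```

```text
t 11.15 pos [ 0.4735 -0.1687  0.0893] yaw -176.3 F [-0.1  1.   0.1] T [ 0.01 -0.06 -0.07] w 0.0514 j6 [-0.34 -0.41]
TRANS [-0.0017, 0.0027, 0.0663] TWIST [-0.1, -0.0, -0.3] rows 2
```

View pics/w10.png

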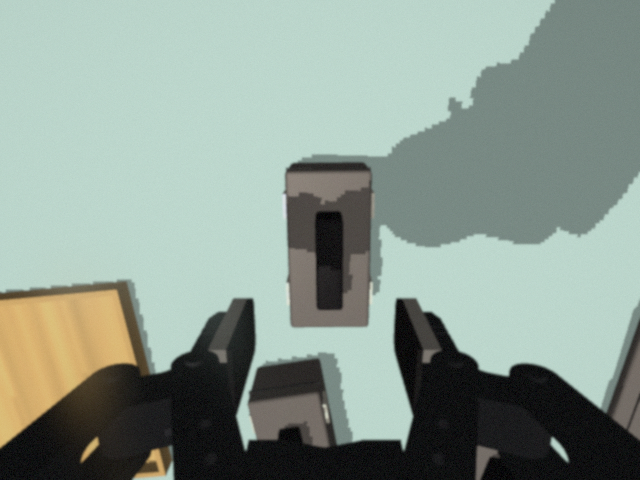

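```bash
python3 -c "
from h import *
c=camera('wrist')
print(ray(c,329,212,.06),ray(c,330,300,.06),ray(c,329,247,.04))"
```

```text
[ 0.44985654 -0.16541602  0.06      ] [ 0.49719378 -0.16143359  0.06      ] [ 0.47455884 -0.1633889   0.04      ]
```

Request:
send_rows(deltas=[{"translation": [-0.0015,0.003,0.03],"twist": [0,0,0],"grip": 0.6},{"translation": [-0.0015,0.003,0.055],"twist": [0,0,0],"grip": 0.6},{"translation": [-0.0015,0.003,0.0655],"twist": [0,0,0],"grip": 0.6},{"translation": [-0.0015,0.003,0.0655],"twist": [0,0,0],"grip": 0.2},{"translation": [-0.0015,0.003,0.0655],"twist": [0,0,0],"grip": 0}])

```text
clock: 11.92
eef_pos: [0.4791, -0.163, 0.0271]
tool_rot: [-0.036, 0.999, -0.001, 0.003]
ft_force: [-0.6, -1.0, 1.1]
grip_width: 0.0157
```

Request:
send_rows(deltas=[{"translation": [0,0,0],"twist": [0,0,0],"grip": 0},{"translation": [0,0,0],"twist": [0,0,0],"grip": 0},{"translation": [0,0,-0.015],"twist": [0,0,0],"grip": 0},{"translation": [0,0,-0.025],"twist": [0,0,0],"grip": 0},{"translation": [0,0,-0.025],"twist": [0,0,0],"grip": 0}])

```text
clock: 12.55
eef_pos: [0.4802, -0.1634, 0.0537]
tool_rot: [-0.036, 0.999, -0.002, 0.004]
ft_force: [0.7, -0.2, -1.6]
grip_width: 0.0113
```

Request:
send_rows(deltas=[{"translation": [0,0,0],"twist": [0,0,0],"grip": 0}])

```text
clock: 12.68
eef_pos: [0.4801, -0.1634, 0.0538]
tool_rot: [-0.036, 0.999, -0.002, 0.004]
ft_force: [-0.4, -0.1, -2.2]
grip_width: 0.0114
```

About 2 N: empty. To the tray.

```bash
python3 p.py 0.599 -0.3867 0.1 -171
```

```text
t 12.68 pos [ 0.4801 -0.1634  0.0538] yaw -175.9 F [-0.4 -0.1 -2.2] T [-0.    0.04 -0.03] w 0.0114 j6 [-0.33 -0.4 ]
TRANS [-0.1031, -0.2314, -0.0444] TWIST [-0.3, 0.5, -4.9] rows 5
```

Request:
send_rows(deltas=[{"translation": [-0.01,-0.03,-0.04],"twist": [0,0,0],"grip": 0},{"translation": [-0.03,-0.08,-0.044],"twist": [0,0,-1],"grip": 0},{"translation": [-0.055,-0.13,-0.044],"twist": [0,0,-2],"grip": 0},{"translation": [-0.08,-0.18,-0.044],"twist": [0,0.5,-3.5],"grip": 0},{"translation": [-0.103,-0.2314,-0.044],"twist": [-0.3,0.5,-4.9],"grip": 0}])

```text
clock: 13.3
eef_pos: [0.5997, -0.3877, 0.099]
tool_rot: [-0.079, 0.997, 0.001, -0.0]
ft_force: [1.0, -0.9, -0.7]
grip_width: 0.0121
```

```bash
python3 p.py 0.599 -0.3867 0.033 -171; python3 -c "
from h import *
snap('wrist','w11')"
```

```text
t 13.3 pos [ 0.5997 -0.3877  0.099 ] yaw -170.9 F [ 1.  -0.9 -0.7] T [-0.07 -0.14 -0.01] w 0.0121 j6 [-0.57 -0.73]
TRANS [0.0005, 0.0011, 0.066] TWIST [0.1, -0.0, 0.1] rows 2
```

View pics/w11.png

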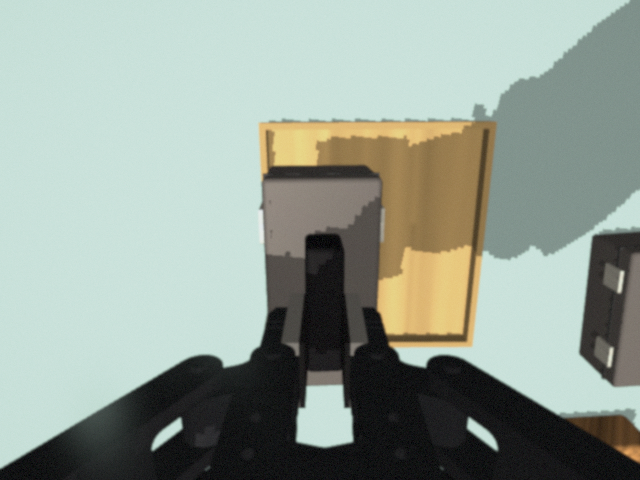

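Request:
send_rows(deltas=[{"translation": [0,0.001,0.02],"twist": [0,0,0],"grip": 0},{"translation": [0,0.001,0.04],"twist": [0,0,0],"grip": 0},{"translation": [0,0.001,0.058],"twist": [0,0,0],"grip": 0},{"translation": [0,0.001,0.066],"twist": [0,0,0],"grip": 0},{"translation": [0,0.001,0.066],"twist": [0,0,0],"grip": 0}])

```text
clock: 13.98
eef_pos: [0.6014, -0.3952, 0.0312]
tool_rot: [-0.077, 0.997, -0.002, 0.0]
ft_force: [-2.8, 0.2, 3.6]
grip_width: 0.0113
```

Request:
send_rows(deltas=[{"translation": [0,0,0],"twist": [0,0,0],"grip": 0.3},{"translation": [0,0,0],"twist": [0,0,0],"grip": 0.45},{"translation": [0,0,-0.02],"twist": [0,0,0],"grip": 0.45},{"translation": [0,0,-0.05],"twist": [0,0,0],"grip": 0.45},{"translation": [0,0,-0.09],"twist": [0,0,0],"grip": 0.6}])

```text
clock: 14.6
eef_pos: [0.6008, -0.394, 0.1207]
tool_rot: [-0.077, 0.997, -0.002, -0.001]
ft_force: [0.6, 0.3, -0.2]
grip_width: 0.0508
```

```bash
python3 p.py 0.6155 -0.1765 0.09 -168; python3 -c "
from h import *
snap('wrist','w12')"
```

```text
t 14.6 pos [ 0.6008 -0.394   0.1207] yaw -171.2 F [ 0.6  0.3 -0.2] T [ 0.03 -0.01 -0.06] w 0.0508 j6 [-0.58 -0.73]
TRANS [-0.0479, 0.2128, 0.03] TWIST [-0.2, -0.1, -3.2] rows 4
```

View pics/w12.png

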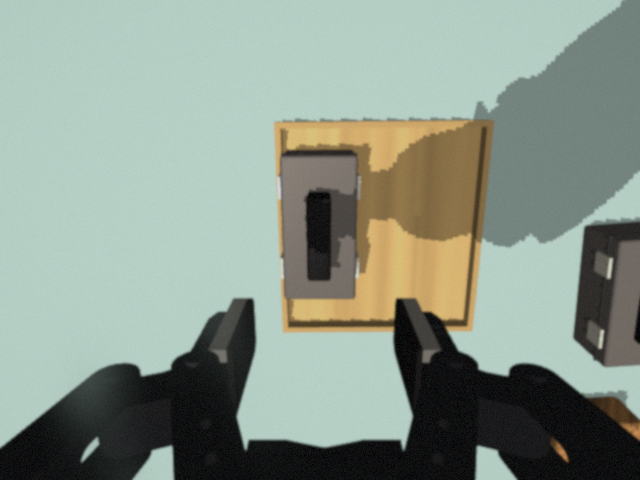

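Flat in the tray (320,225). Next, the case at (0.615,-0.177).

Request:
send_rows(deltas=[{"translation": [-0.01,0.05,0],"twist": [0,0,-1],"grip": 0.6},{"translation": [-0.02,0.1,0],"twist": [0,0,-2],"grip": 0.6},{"translation": [-0.035,0.16,0.01],"twist": [0,0,-3],"grip": 0.6},{"translation": [-0.048,0.213,0.025],"twist": [0,0,-3.2],"grip": 0.6},{"translation": [-0.048,0.213,0.03],"twist": [-0.2,0,-3.2],"grip": 0.6}])

```text
clock: 15.28
eef_pos: [0.6186, -0.1734, 0.0958]
tool_rot: [-0.108, 0.994, -0.003, 0.003]
ft_force: [0.5, 0.2, 0.7]
grip_width: 0.0514
```

```bash
python3 p.py 0.6155 -0.1765 0.025 -168; python3 -c "
from h import *
c=snap('wrist','w13')
im=c['color'].max(2)
print(im[200:330:10,320])"
```

```text
t 15.28 pos [ 0.6186 -0.1734  0.0958] yaw -167.6 F [0.5 0.2 0.7] T [-0.1  -0.01  0.01] w 0.0514 j6 [-0.27 -0.49]
TRANS [0.0041, -0.0019, 0.0707] TWIST [-0.3, 0.3, 0.4] rows 2
[ 11  46  26  17  27  31  18  39  37  37 132 130 227]
```

View pics/w13.png

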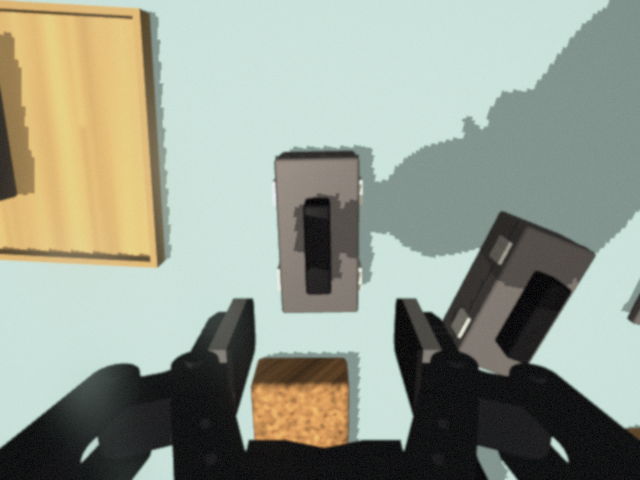

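```bash
python3 -c "
from h import *
c=camera('wrist')
print(ray(c,317,234,.04),ray(c,317,199,.06),ray(c,317,288,.06))"
```

```text
[ 0.61244561 -0.18118586  0.04      ] [ 0.58866658 -0.18578754  0.06      ] [ 0.63585053 -0.17577625  0.06      ]
```

Request:
send_rows(deltas=[{"translation": [0.004,-0.002,0.03],"twist": [0,0,0.4],"grip": 0.6},{"translation": [0.004,-0.002,0.055],"twist": [-0.3,0.3,0.4],"grip": 0.6},{"translation": [0.004,-0.002,0.07],"twist": [-0.3,0.3,0.4],"grip": 0.6},{"translation": [0.004,-0.002,0.07],"twist": [-0.3,0.3,0.4],"grip": 0.2},{"translation": [0.004,-0.002,0.07],"twist": [-0.3,0.3,0.4],"grip": 0}])

```text
clock: 16.0
eef_pos: [0.6163, -0.181, 0.0272]
tool_rot: [-0.102, 0.995, -0.001, 0.001]
ft_force: [-0.9, 4.0, 3.1]
grip_width: 0.0155
```

Request:
send_rows(deltas=[{"translation": [0,0,0],"twist": [0,0,0],"grip": 0},{"translation": [0,0,0],"twist": [0,0,0],"grip": 0},{"translation": [0,0,-0.015],"twist": [0,0,0],"grip": 0},{"translation": [0,0,-0.025],"twist": [0,0,0],"grip": 0},{"translation": [0,0,-0.025],"twist": [0,0,0],"grip": 0}])

```text
clock: 16.62
eef_pos: [0.6175, -0.1814, 0.054]
tool_rot: [-0.102, 0.995, -0.002, 0.003]
ft_force: [0.6, -0.1, -6.7]
grip_width: 0.0116
```

Request:
send_rows(deltas=[{"translation": [0,0,0],"twist": [0,0,0],"grip": 0}])

```text
clock: 16.75
eef_pos: [0.6172, -0.1814, 0.0538]
tool_rot: [-0.102, 0.995, -0.002, 0.002]
ft_force: [-0.1, -0.3, -6.1]
grip_width: 0.0115
```

```bash
python3 p.py 0.525 0.328 0.15 -92.3; python3 -c "
from h import *
c=snap('wrist','w14')"
```

```text
t 16.75 pos [ 0.6172 -0.1814  0.0538] yaw -168.3 F [-0.1 -0.3 -6.1] T [0.02 0.03 0.01] w 0.0115 j6 [-0.29 -0.49]
TRANS [-0.0135, 0.5171, -0.098] TWIST [-0.3, 0.1, -76.0] rows 9
```

View pics/w14.png

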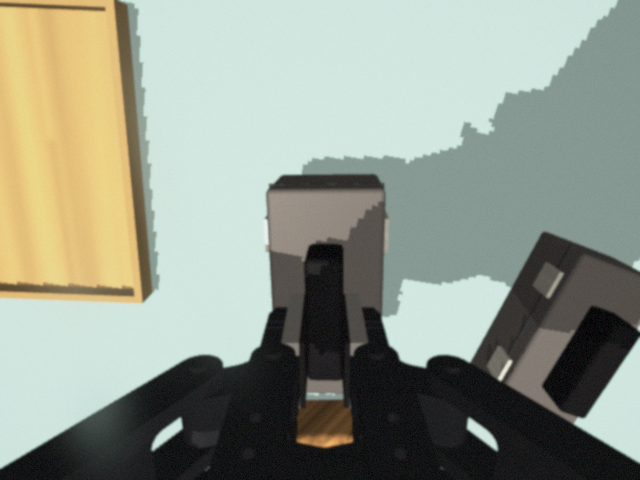

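6.2 N: full. To the box's middle slot.

Request:
send_rows(deltas=[{"translation": [0,0,-0.045],"twist": [0,0,0],"grip": 0},{"translation": [0,0.02,-0.097],"twist": [0,0,-5],"grip": 0},{"translation": [0,0.07,-0.098],"twist": [0,0,-14],"grip": 0},{"translation": [-0.005,0.125,-0.098],"twist": [0,0,-23],"grip": 0},{"translation": [-0.005,0.18,-0.098],"twist": [0,0,-32],"grip": 0}])

```text
clock: 17.42
eef_pos: [0.5849, -0.0025, 0.1511]
tool_rot: [-0.374, 0.927, -0.002, 0.002]
ft_force: [2.0, -0.5, -6.3]
grip_width: 0.0114
```

```bash
python3 p.py 0.5234 0.332 0.15 -92.3
```

```text
t 17.43 pos [ 0.5849 -0.0025  0.1511] yaw -136.0 F [ 2.  -0.5 -6.3] T [ 0.04 -0.1   0.02] w 0.0114 j6 [-0.   -0.77]
TRANS [-0.1879, 0.2835, -0.0001] TWIST [-0.4, -0.0, -43.7] rows 6
```

Request:
send_rows(deltas=[{"translation": [-0.035,0.05,0],"twist": [0,0,-9],"grip": 0},{"translation": [-0.07,0.1,0],"twist": [0,0,-18],"grip": 0},{"translation": [-0.1,0.15,0],"twist": [0,0,-27],"grip": 0},{"translation": [-0.135,0.2,0],"twist": [0,0,-36],"grip": 0},{"translation": [-0.165,0.25,0],"twist": [-0.2,0,-43.7],"grip": 0}])

```text
clock: 18.05
eef_pos: [0.5295, 0.2939, 0.1498]
tool_rot: [-0.694, 0.72, -0.001, 0.001]
ft_force: [1.4, -0.6, -6.7]
grip_width: 0.0116
```

```bash
python3 p.py 0.5234 0.332 0.14 -92.3
```

```text
t 18.05 pos [0.5295 0.2939 0.1498] yaw -92.1 F [ 1.4 -0.6 -6.7] T [ 0.05 -0.13  0.02] w 0.0116 j6 [ 0.51 -1.03]
TRANS [-0.0378, 0.0075, 0.0097] TWIST [-0.1, -0.1, 0.2] rows 1
```

Request:
send_rows(deltas=[{"translation": [-0.02,0.004,0],"twist": [0,0,0.2],"grip": 0},{"translation": [-0.038,0.0075,0],"twist": [0,0,0.2],"grip": 0},{"translation": [-0.038,0.0075,0.01],"twist": [0,0,0.2],"grip": 0},{"translation": [-0.038,0.0075,0.02],"twist": [0,0,0.2],"grip": 0}])

```text
clock: 18.55
eef_pos: [0.5237, 0.3304, 0.1286]
tool_rot: [-0.692, 0.722, -0.002, -0.0]
ft_force: [-0.2, -0.2, -6.1]
grip_width: 0.0112
```

```bash
python3 p.py 0.5234 0.332 0.034 -92.3;  python3 -c "
from h import *
c=snap('wrist','w15')"
```

```text
t 18.55 pos [0.5237 0.3304 0.1286] yaw -92.4 F [-0.2 -0.2 -6.1] T [-0.01  0.01 -0.05] w 0.0112 j6 [ 0.56 -0.96]
TRANS [-0.0018, 0.0005, 0.0946] TWIST [-0.1, -0.1, -0.1] rows 2
```

View pics/w15.png

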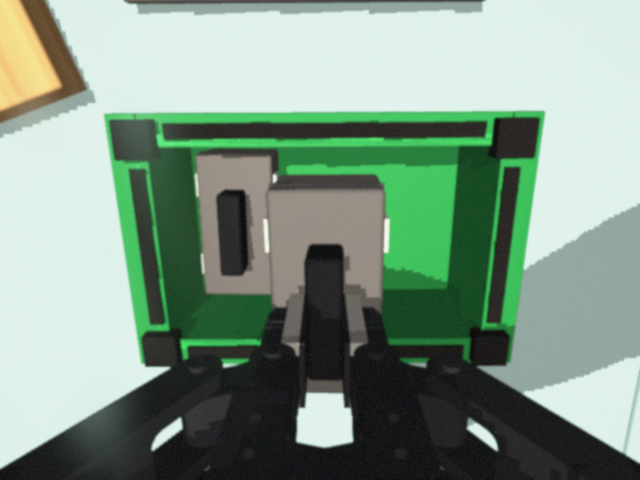

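```bash
 python3 -c "
from h import *
c=camera('wrist')
for u,v in [(198,152),(277,151),(273,293),(205,294)]:
  q=ray(c,u,v,.045)[:2]-[.5234,.3274]; print(q, q@[.9992,-.0401],q@[.0401,.9992])"
```

```text
[ 0.0721037 -0.0507971] 0.07408298100630537 -0.047865102255089234
[ 0.02535249 -0.04942568] 0.027314174757062708 -0.04836950557658046
[0.03473283 0.04157261] 0.03303798536359508 0.042932134890787677
[0.07925407 0.04042301] 0.07756970101280028 0.04356875595078814
```

Request:
send_rows(deltas=[{"translation": [-0.002,-0.006,0.02],"twist": [0,0,0],"grip": 0},{"translation": [-0.002,-0.006,0.045],"twist": [0,0,0],"grip": 0},{"translation": [-0.002,-0.006,0.07],"twist": [0,0,0],"grip": 0},{"translation": [-0.002,-0.006,0.088],"twist": [0,0,0],"grip": 0},{"translation": [-0.002,-0.006,0.093],"twist": [0,0,0],"grip": 0}])

```text
clock: 19.27
eef_pos: [0.5278, 0.329, 0.0327]
tool_rot: [-0.691, 0.722, -0.001, -0.004]
ft_force: [-1.8, -2.7, -1.2]
grip_width: 0.0113
```

```bash
python3 p.py 0.5174 0.332 0.034 -92.3
```

```text
t 19.27 pos [0.5278 0.329  0.0327] yaw -92.5 F [-1.8 -2.7 -1.2] T [-0.44  0.32 -0.01] w 0.0113 j6 [ 0.56 -0.97]
TRANS [-0.0025, 0.0106, -0.0012] TWIST [0.2, -0.4, -0.2] rows 1
```

Request:
send_rows(deltas=[{"translation": [-0.001,0.003,-0.004],"twist": [0,0,0],"grip": 0},{"translation": [-0.002,0.011,-0.004],"twist": [0,0,0],"grip": 0},{"translation": [-0.002,0.011,0],"twist": [0,0,0],"grip": 0},{"translation": [-0.002,0.011,0.001],"twist": [0,0,0],"grip": 0}])

```text
clock: 19.77
eef_pos: [0.5167, 0.3316, 0.0325]
tool_rot: [-0.692, 0.722, -0.001, -0.004]
ft_force: [-2.9, -0.9, 1.8]
grip_width: 0.0115
```

```bash
python3 p.py 0.5174 0.332 0.034 -92.3;  python3 -c "
from h import *
c=snap('wrist','w16');c=snap('side','s16')"
```

```text
t 19.77 pos [0.5167 0.3316 0.0325] yaw -92.5 F [-2.9 -0.9  1.8] T [-0.28  0.49 -0.01] w 0.0115 j6 [ 0.57 -0.96]
TRANS [-0.0004, -0.0006, -0.0015] TWIST [0.2, -0.4, -0.2] rows 1
```

View pics/w16.png

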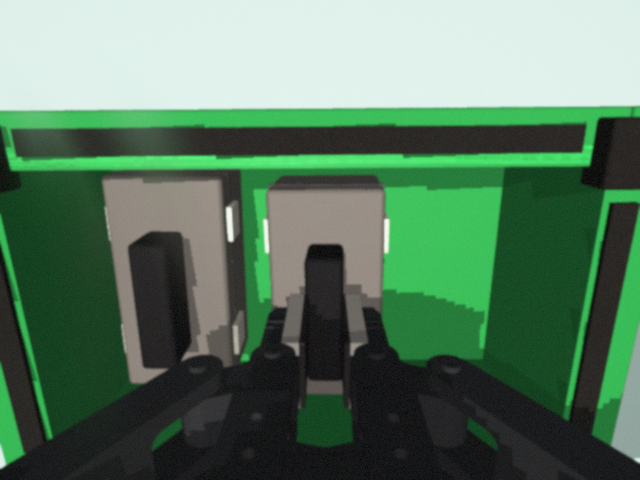

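View pics/s16.png

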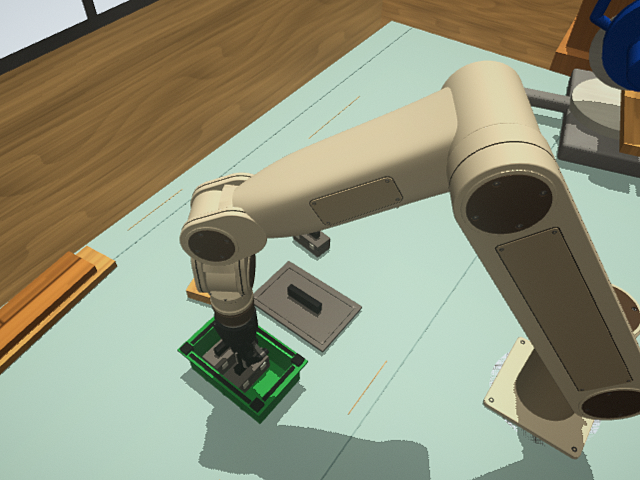

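Case sits clear of the first one. Release and retreat.

Request:
send_rows(deltas=[{"translation": [0,0,0],"twist": [0,0,0],"grip": 0.3},{"translation": [0,0,0],"twist": [0,0,0],"grip": 0.4},{"translation": [0,0,-0.02],"twist": [0,0,0],"grip": 0.4},{"translation": [0,0,-0.06],"twist": [0,0,0],"grip": 0.4},{"translation": [0,0,-0.12],"twist": [0,0,0],"grip": 0.5}])

```text
clock: 20.5
eef_pos: [0.5167, 0.3318, 0.1524]
tool_rot: [-0.691, 0.722, -0.001, -0.005]
ft_force: [1.0, 0.5, -0.7]
grip_width: 0.0427
```

```bash
python3 p.py 0.63 -0.051 0.1 170.5;  python3 -c "
from h import *
c=snap('wrist','w17');c=snap('side','s17')"
```

```text
t 20.5 pos [0.5167 0.3318 0.1524] yaw -92.5 F [ 1.   0.5 -0.7] T [ 0.05 -0.12 -0.03] w 0.0427 j6 [ 0.57 -0.95]
TRANS [0.377, -0.1302, 0.0546] TWIST [-0.1, -0.6, 97.0] rows 10
```

View pics/w17.png

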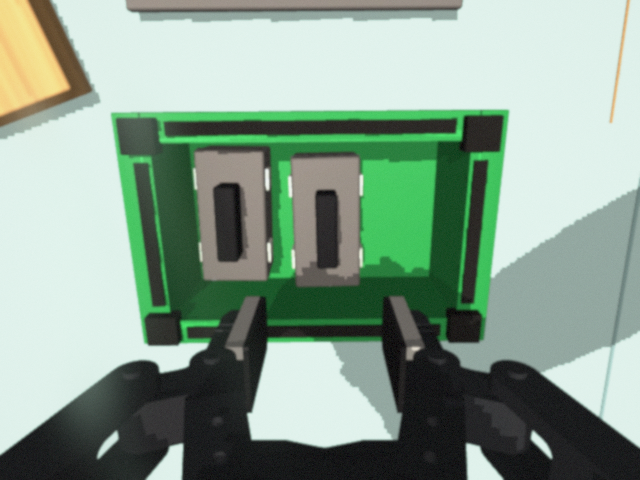

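View pics/s17.png

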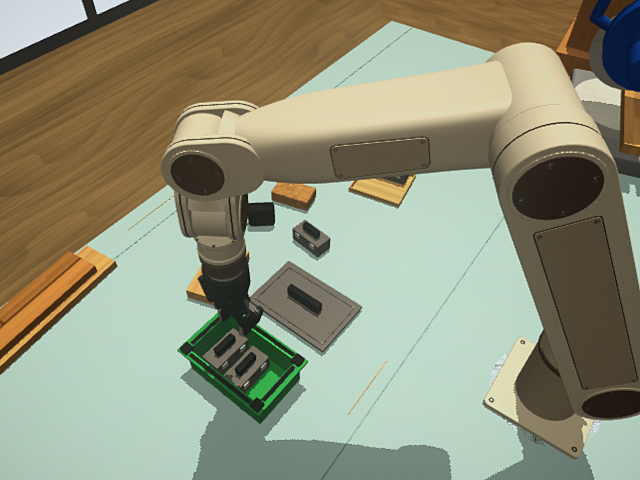

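Request:
send_rows(deltas=[{"translation": [0.04,-0.013,0],"twist": [0,0,10.5],"grip": 0.6},{"translation": [0.08,-0.026,0],"twist": [0,0,21],"grip": 0.6},{"translation": [0.12,-0.04,0],"twist": [0,0,31.5],"grip": 0.6},{"translation": [0.16,-0.055,0],"twist": [0,0,42],"grip": 0.6},{"translation": [0.2,-0.07,0],"twist": [0,0,52.5],"grip": 0.6}])

```text
clock: 21.22
eef_pos: [0.5843, 0.1312, 0.1621]
tool_rot: [-0.298, 0.955, -0.0, 0.006]
ft_force: [0.5, -0.5, -0.5]
grip_width: 0.0516
```

```bash
python3 p.py 0.63 -0.051 0.1 170.5;
```

```text
t 21.23 pos [0.5843 0.1312 0.1621] yaw -145.3 F [ 0.5 -0.5 -0.5] T [ 0.02 -0.03  0.05] w 0.0516 j6 [ 0.22 -0.38]
TRANS [0.0668, -0.1756, 0.0621] TWIST [0.0, 0.7, 44.1] rows 5
```

Request:
send_rows(deltas=[{"translation": [0.014,-0.036,0.01],"twist": [0,0,10],"grip": 0.6},{"translation": [0.028,-0.072,0.02],"twist": [0,0,20],"grip": 0.6},{"translation": [0.042,-0.108,0.035],"twist": [0,0.4,30],"grip": 0.6},{"translation": [0.056,-0.144,0.05],"twist": [0,0.7,40],"grip": 0.6},{"translation": [0.067,-0.1756,0.062],"twist": [0,0.7,44],"grip": 0.6}])

```text
clock: 21.85
eef_pos: [0.6306, -0.0527, 0.0997]
tool_rot: [0.083, 0.997, 0.0, 0.001]
ft_force: [0.4, 0.8, 0.0]
grip_width: 0.0511
```

```bash
python3 p.py 0.63 -0.051 0.026 170.5; python3 -c "
from h import *
c=snap('wrist','w18')"
```

```text
t 21.85 pos [ 0.6306 -0.0527  0.0997] yaw 170.4 F [0.4 0.8 0. ] T [-0.03  0.04 -0.  ] w 0.0511 j6 [-0.08  0.08]
TRANS [0.001, 0.0016, 0.0737] TWIST [0.0, 0.1, -0.1] rows 2
```

View pics/w18.png

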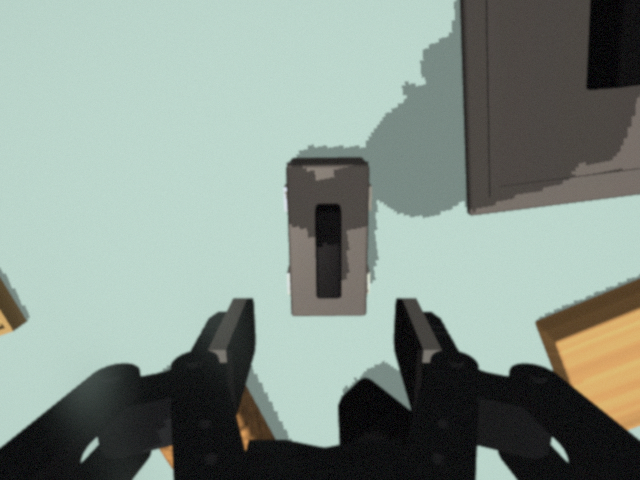

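Request:
send_rows(deltas=[{"translation": [0.001,0.0015,0.03],"twist": [0,0,0],"grip": 0.6},{"translation": [0.001,0.0015,0.055],"twist": [0,0,0],"grip": 0.6},{"translation": [0.001,0.0015,0.073],"twist": [0,0,0],"grip": 0.6},{"translation": [0.001,0.0015,0.074],"twist": [0,0,0],"grip": 0.2},{"translation": [0.001,0.0015,0.074],"twist": [0,0,0],"grip": 0}])

```text
clock: 22.52
eef_pos: [0.6308, -0.0546, 0.0248]
tool_rot: [0.086, 0.996, -0.0, 0.001]
ft_force: [-0.3, 4.6, 3.1]
grip_width: 0.0153
```

Request:
send_rows(deltas=[{"translation": [0,0,0],"twist": [0,0,0],"grip": 0},{"translation": [0,0,0],"twist": [0,0,0],"grip": 0},{"translation": [0,0,-0.015],"twist": [0,0,0],"grip": 0},{"translation": [0,0,-0.025],"twist": [0,0,0],"grip": 0},{"translation": [0,0,-0.025],"twist": [0,0,0],"grip": 0}])

```text
clock: 23.15
eef_pos: [0.6321, -0.0548, 0.0516]
tool_rot: [0.086, 0.996, -0.0, 0.003]
ft_force: [-0.1, 0.5, -7.1]
grip_width: 0.0121
```

Request:
send_rows(deltas=[{"translation": [0,0,0],"twist": [0,0,0],"grip": 0}])

```text
clock: 23.28
eef_pos: [0.6317, -0.0549, 0.0515]
tool_rot: [0.086, 0.996, -0.0, 0.002]
ft_force: [-0.8, 0.5, -5.8]
grip_width: 0.0119
```

```bash
python3 p.py 0.59 -0.322 0.1 -171; python3 -c "
from h import *
c=snap('wrist','w19')"
```

```text
t 23.27 pos [ 0.6317 -0.0549  0.0515] yaw 170.2 F [-0.8  0.5 -5.8] T [ 0.01  0.04 -0.05] w 0.0119 j6 [-0.09  0.09]
TRANS [-0.0047, -0.2703, -0.0485] TWIST [-0.0, 0.3, -18.8] rows 5
```

View pics/w19.png

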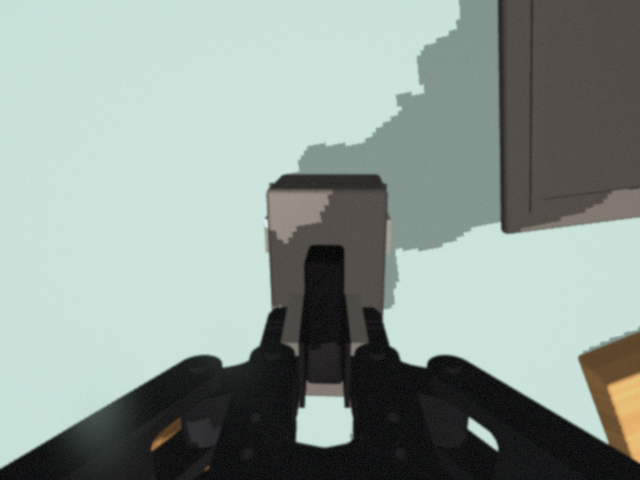

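6 N: full. It goes in the third box slot.

Request:
send_rows(deltas=[{"translation": [0,0,-0.045],"twist": [0,0,0],"grip": 0},{"translation": [0.01,0.02,-0.099],"twist": [0,0,-9],"grip": 0},{"translation": [0.02,0.06,-0.1],"twist": [0,0,-19],"grip": 0},{"translation": [0.035,0.1,-0.1],"twist": [0,0,-29],"grip": 0},{"translation": [0.05,0.14,-0.1],"twist": [0,0,-39],"grip": 0}])

```text
clock: 23.95
eef_pos: [0.6055, 0.0927, 0.151]
tool_rot: [-0.254, 0.967, -0.001, 0.002]
ft_force: [1.3, 0.4, -7.0]
grip_width: 0.0121
```

```bash
python3 p.py 0.4615 0.333 0.15 -92.3
```

```text
t 23.95 pos [0.6055 0.0927 0.151 ] yaw -150.5 F [ 1.3  0.4 -7. ] T [-0.01 -0.06  0.03] w 0.0121 j6 [ 0.15 -0.36]
TRANS [0.0071, 0.28, 0.0001] TWIST [-0.3, 0.1, -58.2] rows 6
```

Request:
send_rows(deltas=[{"translation": [0.001,0.045,0],"twist": [0,0,-10],"grip": 0},{"translation": [0.002,0.09,0],"twist": [0,0,-20],"grip": 0},{"translation": [0.003,0.135,0],"twist": [0,0,-30],"grip": 0},{"translation": [0.005,0.18,0],"twist": [0,0,-40],"grip": 0},{"translation": [0.006,0.23,0],"twist": [0,0,-50],"grip": 0}])

```text
clock: 24.58
eef_pos: [0.4861, 0.2908, 0.1499]
tool_rot: [-0.641, 0.767, -0.002, 0.001]
ft_force: [1.1, 1.0, -6.9]
grip_width: 0.012
```

```bash
python3 p.py 0.4615 0.333 0.14 -92.3
```

```text
t 24.57 pos [0.4861 0.2908 0.1499] yaw -100.2 F [ 1.1  1.  -6.9] T [ 0.12 -0.06 -0.02] w 0.012 j6 [ 0.54 -0.85]
TRANS [-0.0372, 0.0318, 0.0098] TWIST [-0.3, -0.0, -7.9] rows 1
```

Request:
send_rows(deltas=[{"translation": [-0.018,0.016,0],"twist": [0,0,-4],"grip": 0},{"translation": [-0.037,0.032,0],"twist": [-0.3,0,-7.9],"grip": 0},{"translation": [-0.037,0.032,0.01],"twist": [-0.3,0,-7.9],"grip": 0},{"translation": [-0.037,0.032,0.02],"twist": [-0.3,0,-7.9],"grip": 0}])

```text
clock: 25.08
eef_pos: [0.4611, 0.3324, 0.1289]
tool_rot: [-0.692, 0.721, -0.0, -0.001]
ft_force: [0.3, -1.1, -6.2]
grip_width: 0.012
```

```bash
python3 p.py 0.4615 0.333 0.034 -92.3;  python3 -c "
from h import *
c=snap('wrist','w20')"
```

```text
t 25.07 pos [0.4611 0.3324 0.1289] yaw -92.3 F [ 0.3 -1.1 -6.2] T [-0.04 -0.02 -0.06] w 0.012 j6 [ 0.63 -0.9 ]
TRANS [-0.0008, -0.0005, 0.0949] TWIST [0.0, -0.1, -0.0] rows 2
```

View pics/w20.png

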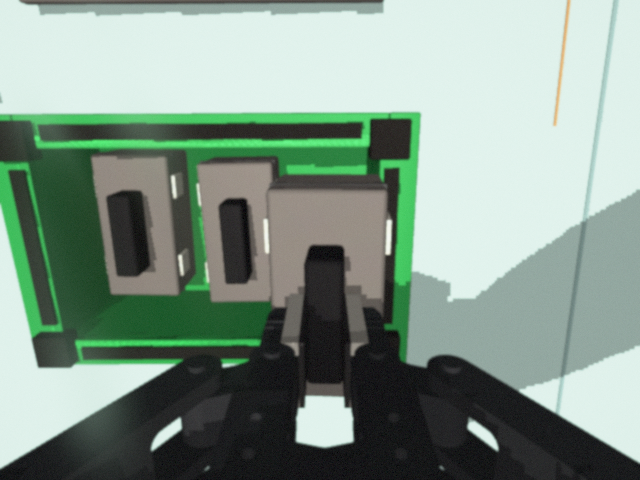

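```bash
 python3 -c "
from h import *
c=camera('wrist')
for u,v,z in [(198,164,.045),(277,158,.045),(274,299,.045),(212,301,.045),(390,138,.086)]:
  q=ray(c,u,v,z)[:2]-[.5234,.3274]; print((q@[.9992,-.0401]).round(4),(q@[.0401,.9992]).round(4))"
```

```text
0.0121 -0.0415
-0.0352 -0.045
-0.0301 0.0467
0.0107 0.048
-0.0956 -0.0589
```

Request:
send_rows(deltas=[{"translation": [-0.001,0.0015,0.02],"twist": [0,0,0],"grip": 0},{"translation": [-0.001,0.0015,0.045],"twist": [0,0,0],"grip": 0},{"translation": [-0.001,0.0015,0.07],"twist": [0,0,0],"grip": 0},{"translation": [-0.001,0.0015,0.088],"twist": [0,0,0],"grip": 0},{"translation": [-0.001,0.0015,0.094],"twist": [0,0,0],"grip": 0}])

```text
clock: 25.8
eef_pos: [0.4581, 0.3306, 0.0323]
tool_rot: [-0.692, 0.722, 0.0, -0.004]
ft_force: [-0.1, 0.2, -6.0]
grip_width: 0.0119
```

```bash
python3 p.py 0.460 0.333 0.032 -92.3; python3 -c "
from h import *
c=snap('wrist','w21')"
```

```text
t 25.8 pos [0.4581 0.3306 0.0323] yaw -92.5 F [-0.1  0.2 -6. ] T [ 0.04 -0.03 -0.05] w 0.0119 j6 [ 0.63 -0.9 ]
TRANS [-0.0025, -0.0017, 0.0003] TWIST [0.3, -0.3, -0.2] rows 1
```

View pics/w21.png

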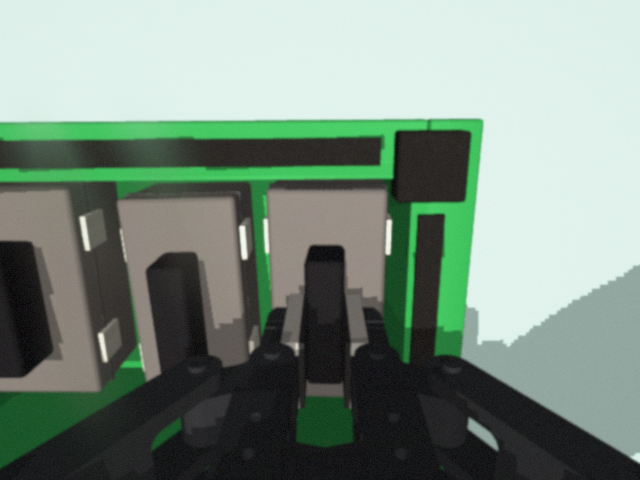

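Request:
send_rows(deltas=[{"translation": [-0.001,0,0.002],"twist": [0,0,0],"grip": 0},{"translation": [-0.001,0,0.003],"twist": [0,0,0],"grip": 0}])

```text
clock: 26.1
eef_pos: [0.4589, 0.3319, 0.0301]
tool_rot: [-0.691, 0.722, -0.0, -0.003]
ft_force: [-0.3, -1.3, -2.5]
grip_width: 0.0118
```

Request:
send_rows(deltas=[{"translation": [0,0,0],"twist": [0,0,0],"grip": 0.3},{"translation": [0,0,0],"twist": [0,0,0],"grip": 0.4},{"translation": [0,0,-0.02],"twist": [0,0,0],"grip": 0.4},{"translation": [0,0,-0.06],"twist": [0,0,0],"grip": 0.4},{"translation": [0,0,-0.12],"twist": [0,0,0],"grip": 0.4}])

```text
clock: 26.72
eef_pos: [0.459, 0.3322, 0.1511]
tool_rot: [-0.692, 0.722, 0.0, -0.004]
ft_force: [1.1, 1.3, -0.3]
grip_width: 0.034
```

```bash
python3 p.py 0.5256 0.116 0.12 -2.4; python3 -c "
from h import *
c=snap('wrist','w22');c=snap('side','s22')"
```

```text
t 26.73 pos [0.459  0.3322 0.1511] yaw -92.5 F [ 1.1  1.3 -0.3] T [ 0.03 -0.12  0.01] w 0.034 j6 [ 0.63 -0.9 ]
TRANS [0.2129, -0.0761, 0.0319] TWIST [0.5, -0.0, -90.1] rows 9
```

View pics/w22.png

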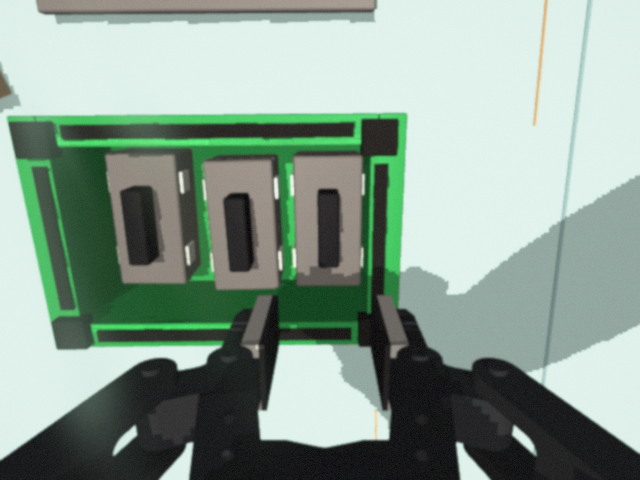

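View pics/s22.png

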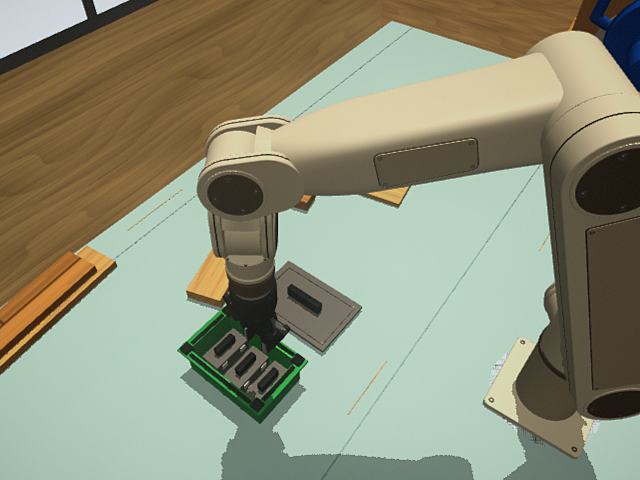

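Request:
send_rows(deltas=[{"translation": [0.025,-0.01,0],"twist": [0,0,10.5],"grip": 0.5},{"translation": [0.06,-0.02,0],"twist": [0,0,21],"grip": 0.5},{"translation": [0.1,-0.03,0],"twist": [0,0,31.5],"grip": 0.5},{"translation": [0.14,-0.045,0],"twist": [0,0,42],"grip": 0.5},{"translation": [0.18,-0.06,0],"twist": [0,0,52.5],"grip": 0.5}])

```text
clock: 27.45
eef_pos: [0.5176, 0.1528, 0.1604]
tool_rot: [-0.298, 0.955, 0.001, 0.007]
ft_force: [-0.0, 0.0, 0.4]
grip_width: 0.0426
```

```bash
python3 p.py 0.5256 0.116 0.12 177.6
```

```text
t 27.45 pos [0.5176 0.1528 0.1604] yaw -145.3 F [-0.   0.   0.4] T [-0.01 -0.04 -0.02] w 0.0426 j6 [ 0.29 -0.32]
TRANS [0.015, -0.0347, 0.0402] TWIST [0.2, 0.9, 37.1] rows 4
```

Request:
send_rows(deltas=[{"translation": [0.005,-0.01,0.01],"twist": [0,0.2,10],"grip": 0.6},{"translation": [0.01,-0.02,0.02],"twist": [0,0.5,20],"grip": 0.6},{"translation": [0.015,-0.035,0.03],"twist": [0,0.9,30],"grip": 0.6},{"translation": [0.015,-0.035,0.04],"twist": [0.2,0.9,37],"grip": 0.6},{"translation": [0.015,-0.035,0.04],"twist": [0.2,0.9,37],"grip": 0.6}])

```text
clock: 28.08
eef_pos: [0.5259, 0.1157, 0.1204]
tool_rot: [0.02, 1.0, -0.0, 0.0]
ft_force: [-0.1, 0.7, 0.6]
grip_width: 0.0511
```

```bash
python3 p.py 0.5256 0.116 0.006 177.6; python3 -c "
from h import *
c=snap('wrist','w23');c=snap('top','t23')"
```

```text
t 28.07 pos [0.5259 0.1157 0.1204] yaw 177.7 F [-0.1  0.7  0.6] T [-0.04  0.06  0.03] w 0.0511 j6 [0.22 0.26]
TRANS [0.0003, 0.0003, 0.1144] TWIST [-0.0, 0.0, 0.1] rows 2
```

View pics/w23.png

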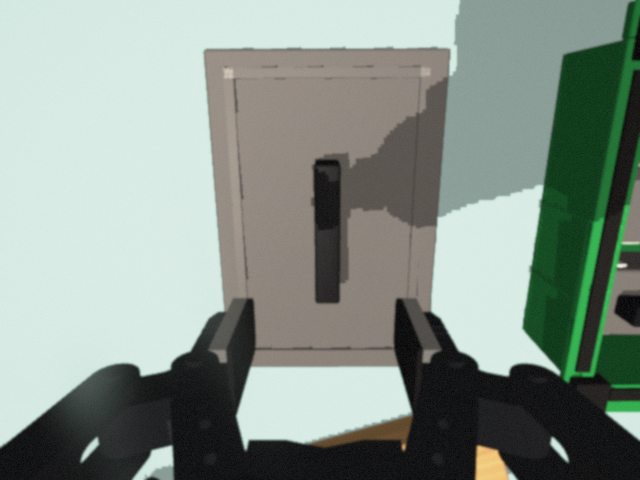

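View pics/t23.png

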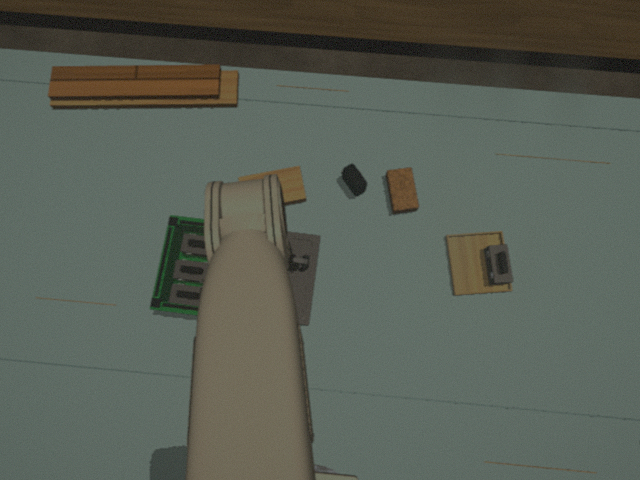

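```bash
python3 -c "
from h import *
im=cv2.imread('pics/t23.png');a=cv2.resize(im[215:310,430:530],None,fx=7,fy=6,interpolation=cv2.INTER_CUBIC); cv2.imwrite('pics/t23c.png',np.clip(a.astype(int)*2,0,255).astype('uint8'))
c=camera('wrist')
fit(c,[(205,51),(449,48),(428,366),(224,366)],.016,.222,.15)
fit(c,[(315,164),(340,164),(339,301),(316,301)],.044,.09,.016)"
```

```text
ctr [0.5278 0.1182] yaw -2.3 sides [0.1472 0.2212 0.1544 0.2193] want 0.15 0.222
ctr [0.5267 0.1187] yaw -2.1 sides [0.0146 0.0879 0.0149 0.0878] want 0.016 0.09
```

View pics/t23c.png

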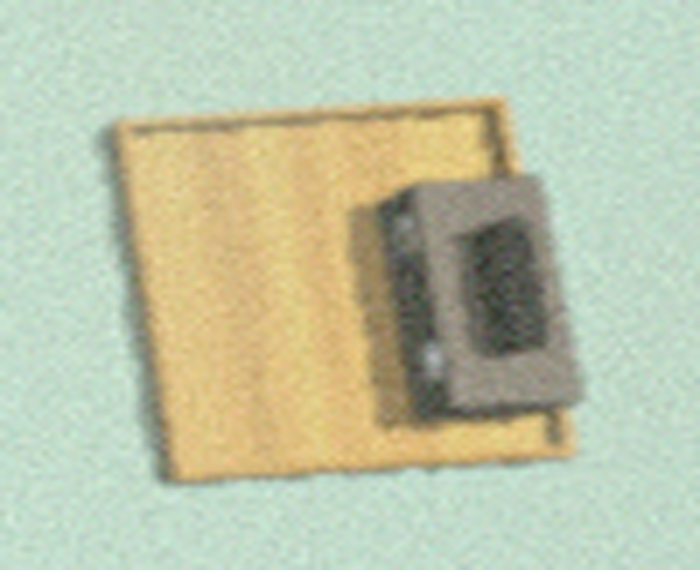

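```bash
python3 -c "
from h import *
c=camera('top')
T=lambda l:[(430-.43+x/7,215-.42+y/6) for x,y in l]
p=fit(c,T([(455,415),(582,395),(543,175),(423,187)]),.044,.092,.046)
print('tray coords',(p-[.6011,-.3561])@[.988,.156],(p-[.6011,-.3561])@[-.156,.988])"
```

```text
ctr [ 0.5977 -0.4001] yaw 7.5 sides [0.0443 0.0889 0.042  0.0918] want 0.046 0.092
tray coords -0.010234304733380566 -0.0429410719798079
```

Request:
send_rows(deltas=[{"translation": [-0.001,0.0015,0.04],"twist": [0,0,0],"grip": 0.6},{"translation": [-0.001,0.0015,0.08],"twist": [0,0,0],"grip": 0.6},{"translation": [-0.001,0.0015,0.105],"twist": [0,0,0],"grip": 0.6},{"translation": [-0.001,0.0015,0.113],"twist": [0,0,0],"grip": 0.6},{"translation": [-0.001,0.0015,0.113],"twist": [0,0,0],"grip": 0.4}])

```text
clock: 28.9
eef_pos: [0.5279, 0.1178, 0.0085]
tool_rot: [0.019, 1.0, 0.0, 0.001]
ft_force: [0.3, 0.9, 0.4]
grip_width: 0.0353
```

Request:
send_rows(deltas=[{"translation": [0,0,0],"twist": [0,0,0],"grip": 0.1},{"translation": [0,0,0],"twist": [0,0,0],"grip": 0},{"translation": [0,0,0],"twist": [0,0,0],"grip": 0},{"translation": [0,0,0],"twist": [0,0,0],"grip": 0}])

```text
clock: 29.4
eef_pos: [0.5292, 0.1181, 0.0102]
tool_rot: [0.019, 1.0, 0.0, 0.002]
ft_force: [-0.9, -0.3, 6.5]
grip_width: 0.0138
```

```bash
python3 p.py 0.5256 0.116 0.006 177.6
```

```text
t 29.4 pos [0.5292 0.1181 0.0102] yaw 177.8 F [-0.9 -0.3  6.5] T [-0.1   0.2  -0.02] w 0.0138 j6 [0.22 0.26]
TRANS [0.0036, -0.0022, 0.0042] TWIST [0.1, 0.3, 0.2] rows 1
```

Request:
send_rows(deltas=[{"translation": [0,0,-0.015],"twist": [0,0,0],"grip": 0},{"translation": [0,0,-0.04],"twist": [0,0,0],"grip": 0},{"translation": [0,0,-0.06],"twist": [0,0,0],"grip": 0},{"translation": [0,0,-0.06],"twist": [0,0,0],"grip": 0}])

```text
clock: 29.9
eef_pos: [0.5304, 0.1183, 0.0722]
tool_rot: [0.019, 1.0, 0.001, 0.004]
ft_force: [0.4, -0.1, -3.4]
grip_width: 0.0139
```

```bash
python3 p.py 0.5234 0.3274 0.16 177.6; python3 -c "
from h import *
c=snap('wrist','w24');c=snap('side','s24')"
```

```text
t 29.9 pos [0.5304 0.1183 0.0722] yaw 177.8 F [ 0.4 -0.1 -3.4] T [ 0.03 -0.04 -0.03] w 0.0139 j6 [0.22 0.26]
TRANS [0.0142, 0.2088, -0.0876] TWIST [0.1, 0.5, 0.2] rows 4
```

View pics/w24.png

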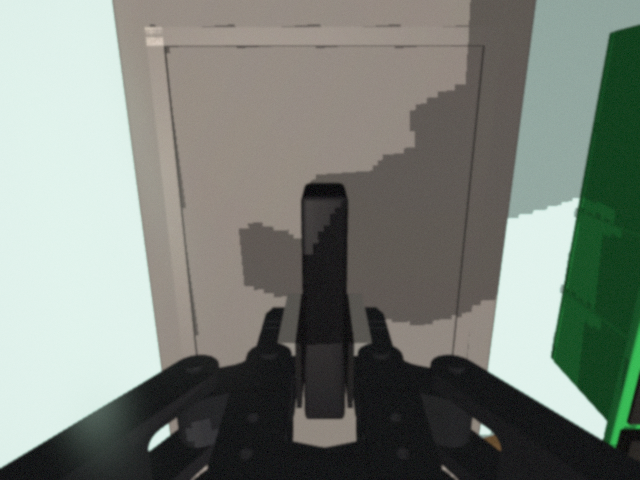

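View pics/s24.png

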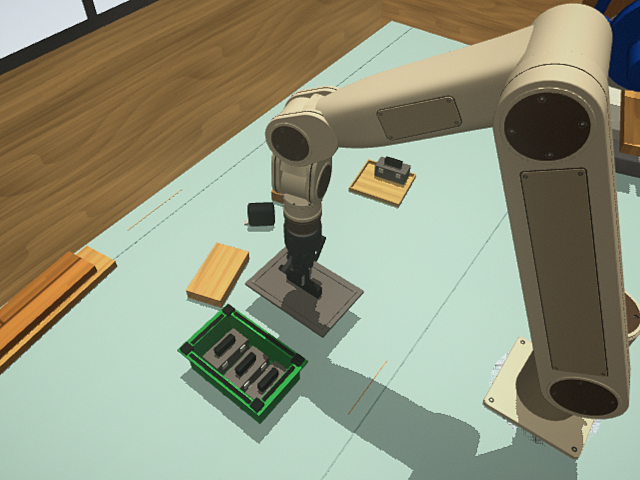

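Request:
send_rows(deltas=[{"translation": [0,0,-0.045],"twist": [0,0,0],"grip": 0},{"translation": [0,0.03,-0.085],"twist": [0,0.3,0],"grip": 0},{"translation": [0.003,0.08,-0.088],"twist": [0,0.5,0.1],"grip": 0},{"translation": [0.008,0.13,-0.088],"twist": [0,0.5,0.2],"grip": 0},{"translation": [0.01,0.175,-0.088],"twist": [0,0.5,0.2],"grip": 0}])

```text
clock: 30.62
eef_pos: [0.5236, 0.2943, 0.1563]
tool_rot: [0.021, 1.0, -0.0, -0.004]
ft_force: [0.8, -0.6, -4.0]
grip_width: 0.0138
```

```bash
python3 p.py 0.5262 0.3275 0.13 177.7
```

```text
t 30.62 pos [0.5236 0.2943 0.1563] yaw 177.6 F [ 0.8 -0.6 -4. ] T [-0.06 -0.11  0.  ] w 0.0138 j6 [0.51 0.55]
TRANS [-0.0014, 0.0333, 0.0262] TWIST [-0.0, -0.4, -0.1] rows 1
```

Request:
send_rows(deltas=[{"translation": [-0.001,0.02,0.005],"twist": [0,-0.2,0],"grip": 0},{"translation": [-0.0015,0.033,0.015],"twist": [0,-0.4,-0.1],"grip": 0},{"translation": [-0.0015,0.033,0.026],"twist": [0,-0.4,-0.1],"grip": 0},{"translation": [-0.0015,0.033,0.026],"twist": [0,-0.4,-0.1],"grip": 0}])

```text
clock: 31.12
eef_pos: [0.5252, 0.325, 0.1281]
tool_rot: [0.021, 1.0, -0.002, -0.002]
ft_force: [1.1, -0.9, -3.8]
grip_width: 0.0133
```

```bash
python3 p.py 0.5262 0.3275 0.09 177.7; python3 -c "
from h import *
c=snap('wrist','w25');c=snap('side','s25');c=snap('top','t25')
im=cv2.imread('pics/s25.png');cv2.imwrite('pics/s25c.png',cv2.resize(im[260:430,150:340],None,fx=4,fy=3.5))"
```

```text
t 31.12 pos [0.5252 0.325  0.1281] yaw 177.6 F [ 1.1 -0.9 -3.8] T [-0.02 -0.04  0.04] w 0.0133 j6 [0.55 0.6 ]
TRANS [-0.001, 0.0027, 0.0381] TWIST [-0.2, -0.2, -0.1] rows 1
```

View pics/w25.png

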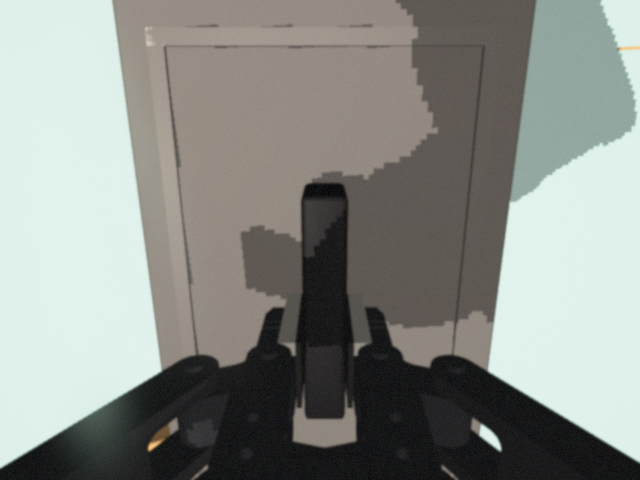

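View pics/s25c.png

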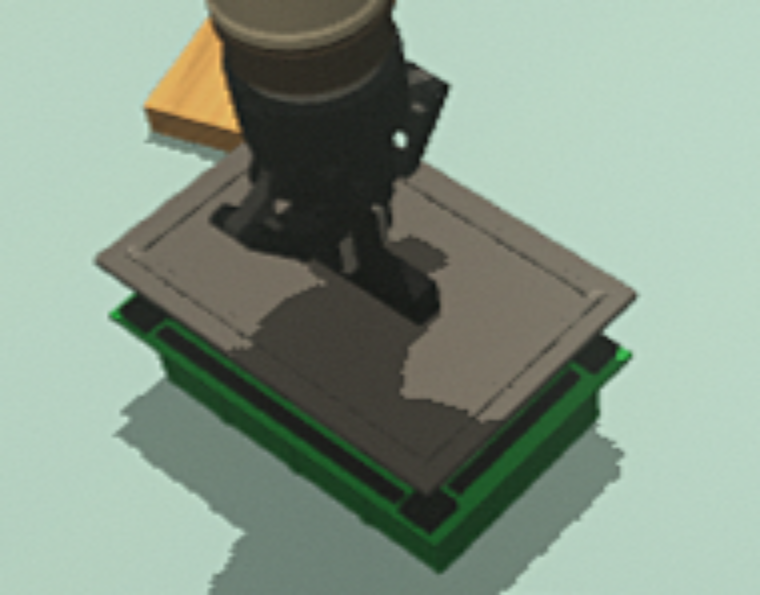

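```bash
python3 -c "
from h import *
c=camera('side')
f=lambda x,y,z: ray(c,150-.4+x/4,260-.4+y/3.5,z)[:2]
L,B,R=f(97,262,.134),f(430,491,.134),f(637,292,.134)
print((L+R)/2,np.linalg.norm(L-B),np.linalg.norm(B-R))
L,B,R=f(110,313,.078),f(440,553,.078),f(632,355,.078)
print((L+R)/2,np.linalg.norm(L-B),np.linalg.norm(B-R))
p=f(430,512,.086)-[.5234,.3274];print(p@[.9992,-.0401],p@[.0401,.9992])"
```

```text
[0.52189837 0.32156637] 0.21791050101437448 0.1478015046602058
[0.52279958 0.32596144] 0.22737072887510706 0.14618514756110082
-0.10035071283323578 0.06101703279221711
```

Request:
send_rows(deltas=[{"translation": [-0.001,0.003,0.01],"twist": [-0.1,-0.2,0],"grip": 0},{"translation": [-0.001,0.003,0.02],"twist": [-0.2,-0.2,0],"grip": 0},{"translation": [-0.001,0.003,0.026],"twist": [-0.2,-0.2,0],"grip": 0},{"translation": [-0.001,0.003,0.03],"twist": [-0.2,-0.2,0],"grip": 0}])

```text
clock: 31.82
eef_pos: [0.5277, 0.3291, 0.1]
tool_rot: [0.021, 1.0, 0.001, 0.002]
ft_force: [0.2, -0.5, -3.7]
grip_width: 0.0135
```

Request:
send_rows(deltas=[{"translation": [0,0,0.003],"twist": [0,0,0],"grip": 0},{"translation": [0,0,0.006],"twist": [0,0,0],"grip": 0}])

```text
clock: 32.08
eef_pos: [0.5277, 0.3291, 0.0939]
tool_rot: [0.021, 1.0, 0.001, 0.002]
ft_force: [0.2, -0.1, -3.9]
grip_width: 0.0137
```

```bash
python3 p.py 0.5262 0.3275 0.088 177.7; python3 -c "
from h import *
c=snap('side','s26')
im=cv2.imread('pics/s26.png');cv2.imwrite('pics/s26c.png',cv2.resize(im[260:430,150:340],None,fx=4,fy=3.5))"
```

```text
t 32.08 pos [0.5277 0.3291 0.0939] yaw 177.6 F [ 0.2 -0.1 -3.9] T [-0.03 -0.    0.02] w 0.0137 j6 [0.56 0.6 ]
TRANS [0.0015, -0.0017, 0.0059] TWIST [0.1, 0.2, -0.1] rows 1
```

View pics/s26c.png

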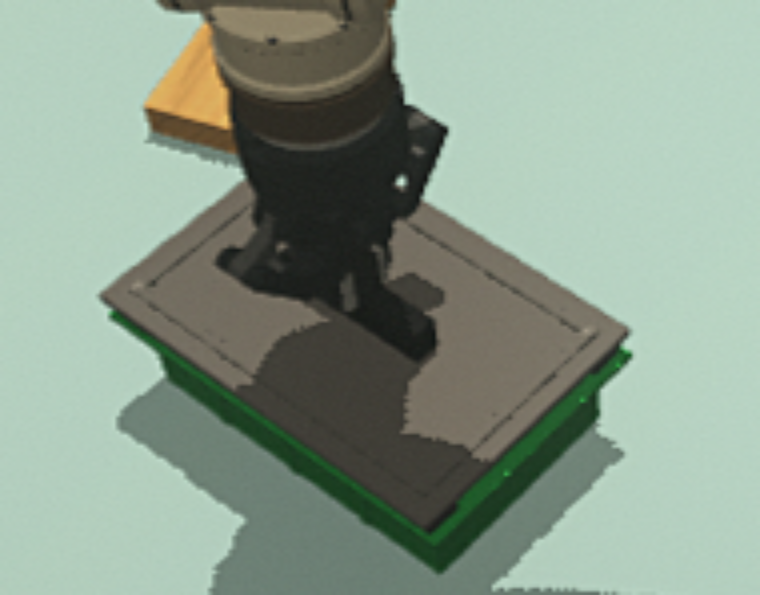

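```bash
python3 -c "
from h import *
c=camera('side')
f=lambda x,y,z: ray(c,150-.4+x/4,260-.4+y/3.5,z)[:2]
L,B,R=f(100,296,.1),f(430,526,.1),f(630,328,.1)
print((L+R)/2,np.linalg.norm(L-B),np.linalg.norm(B-R))"
```

```text
[0.52413911 0.32543193] 0.22098672440674816 0.14743528067246423
```

Request:
send_rows(deltas=[{"translation": [0.001,-0.001,0.003],"twist": [0,0,0],"grip": 0},{"translation": [0.001,-0.001,0.006],"twist": [0,0,0],"grip": 0},{"translation": [0.001,-0.001,0.006],"twist": [0,0,0],"grip": 0}])

```text
clock: 32.55
eef_pos: [0.5265, 0.328, 0.0883]
tool_rot: [0.021, 1.0, 0.001, 0.002]
ft_force: [-1.8, -1.0, 1.1]
grip_width: 0.0134
```

```bash
python3 p.py 0.5262 0.3275 0.086 177.7
```

```text
t 32.55 pos [0.5265 0.328  0.0883] yaw 177.6 F [-1.8 -1.   1.1] T [-0.25  0.34 -0.03] w 0.0134 j6 [0.56 0.6 ]
TRANS [0.0002, -0.0005, 0.0023] TWIST [0.1, 0.2, -0.1] rows 1
```

Request:
send_rows(deltas=[{"translation": [0,0,0.001],"twist": [0,0,0],"grip": 0.3},{"translation": [0,0,0.001],"twist": [0,0,0],"grip": 0.45},{"translation": [0,0,-0.02],"twist": [0,0,0],"grip": 0.45},{"translation": [0,0,-0.05],"twist": [0,0,0],"grip": 0.2},{"translation": [0,0,-0.08],"twist": [0,0,0],"grip": 0}])

```text
clock: 33.17
eef_pos: [0.5264, 0.328, 0.1693]
tool_rot: [0.021, 1.0, 0.001, 0.002]
ft_force: [-0.2, 0.1, -0.5]
grip_width: 0.0025
```

```bash
python3 p.py 0.5262 0.3275 0.15 177.7; python3 -c "
from h import *
c=snap('wrist','w27');c=snap('side','s27')
im=cv2.imread('pics/s27.png');cv2.imwrite('pics/s27c.png',cv2.resize(im[260:430,150:340],None,fx=4,fy=3.5))"
```

```text
t 33.17 pos [0.5264 0.328  0.1693] yaw 177.6 F [-0.2  0.1 -0.5] T [-0.01  0.02 -0.04] w 0.0025 j6 [0.56 0.6 ]
TRANS [0.0002, -0.0005, 0.0193] TWIST [0.1, 0.2, -0.1] rows 1
```

View pics/w27.png

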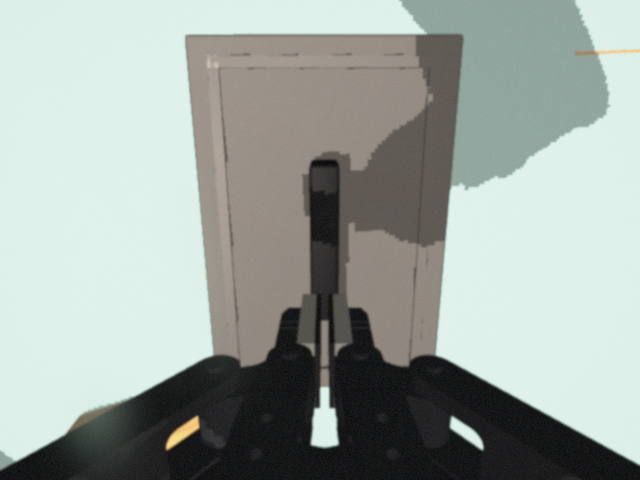

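View pics/s27c.png

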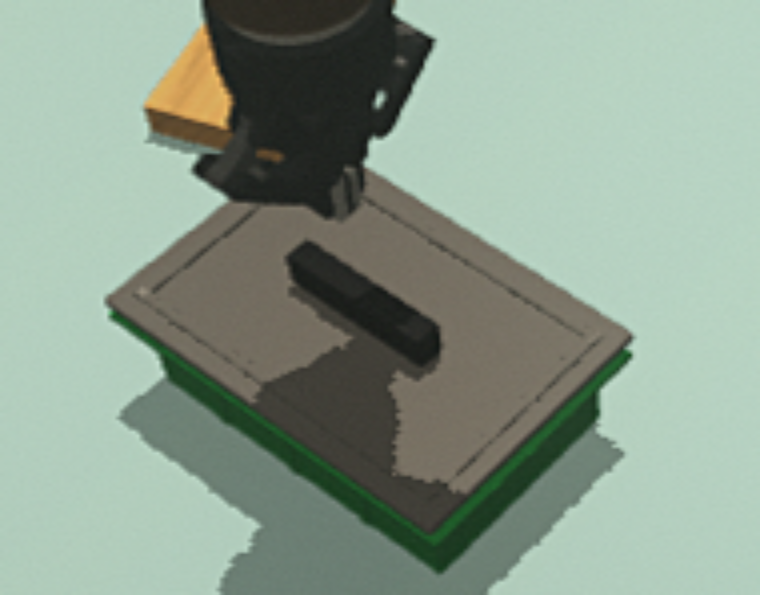

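```bash
python3 -c "
from h import *
c=camera('side')
f=lambda x,y,z: ray(c,150-.4+x/4,260-.4+y/3.5,z)[:2]
L,B,R=f(105,299,.094),f(430,530,.094),f(632,337,.094)
print((L+R)/2,np.linalg.norm(L-B),np.linalg.norm(B-R))"; python3 p.py 0.4293 0.2751 0.11 177.7
```

```text
[0.52314295 0.32504087] 0.22043874496240853 0.1461452082025448
t 33.33 pos [0.5277 0.3288 0.1708] yaw 177.6 F [-0.1  0.  -0.3] T [-0.01  0.04  0.01] w 0.0001 j6 [0.56 0.6 ]
TRANS [0.0966, -0.058, 0.0597] TWIST [0.3, 0.4, -0.1] rows 3
```

Request:
send_rows(deltas=[{"translation": [0.03,-0.018,0],"twist": [0,0,0],"grip": 0},{"translation": [0.065,-0.04,0],"twist": [0.3,0.4,0],"grip": 0},{"translation": [0.0965,-0.058,0.02],"twist": [0.3,0.4,0],"grip": 0},{"translation": [0.0965,-0.058,0.05],"twist": [0.3,0.4,0],"grip": 0},{"translation": [0.0965,-0.058,0.06],"twist": [0.3,0.4,0],"grip": 0}])

```text
clock: 33.95
eef_pos: [0.4276, 0.274, 0.1074]
tool_rot: [0.02, 1.0, -0.001, -0.001]
ft_force: [0.2, 0.0, 0.1]
grip_width: -0.0001
```

Request:
send_rows(deltas=[{"translation": [0,0,0.01],"twist": [0,0,0],"grip": 0},{"translation": [0,0,0.02],"twist": [0,0,0],"grip": 0},{"translation": [0,0,0.024],"twist": [0,0,0],"grip": 0}])

```text
clock: 34.33
eef_pos: [0.4276, 0.274, 0.0827]
tool_rot: [0.021, 1.0, -0.001, -0.002]
ft_force: [-0.3, 1.5, 0.8]
grip_width: 0.0001
```

```bash
python3 p.py 0.4293 0.2751 0.085 177.7; python3 -c "
from h import *
c=snap('side','s28')
im=cv2.imread('pics/s28.png');cv2.imwrite('pics/s28c.png',cv2.resize(im[260:430,150:340],None,fx=4,fy=3.5))"
```

```text
t 34.33 pos [0.4276 0.274  0.0827] yaw 177.6 F [-0.3  1.5  0.8] T [ 0.02 -0.01 -0.05] w 0.0001 j6 [0.57 0.61]
TRANS [-0.0016, 0.0012, -0.0023] TWIST [-0.1, -0.2, -0.1] rows 1
```

View pics/s28c.png

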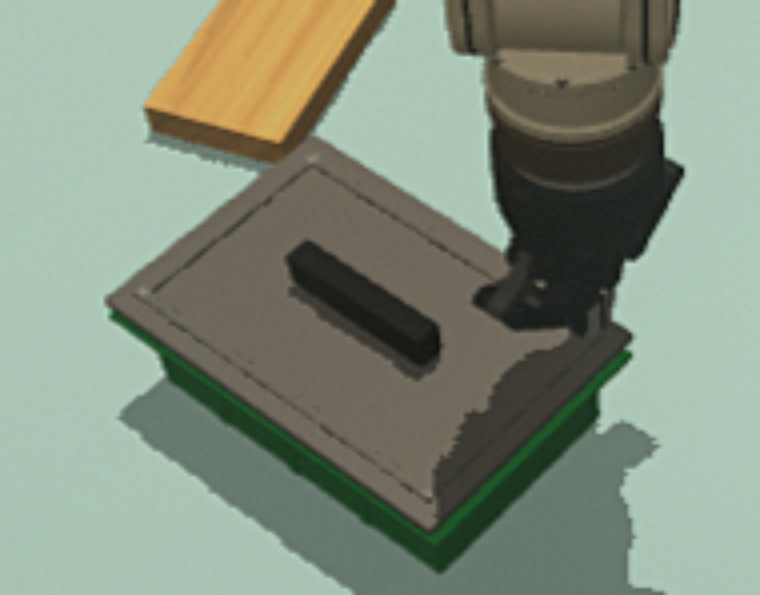

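Fingertips are just above the (-x,-y) corner at crop (595,330). I press in small steps.

Request:
send_rows(deltas=[{"translation": [0,0,0.002],"twist": [0,0,0],"grip": 0},{"translation": [0,0,0.004],"twist": [0,0,0],"grip": 0},{"translation": [0,0,0.006],"twist": [0,0,0],"grip": 0}])

```text
clock: 34.75
eef_pos: [0.4276, 0.274, 0.0767]
tool_rot: [0.021, 1.0, -0.001, -0.001]
ft_force: [-0.3, -1.0, 0.4]
grip_width: -0.0
```

Request:
send_rows(deltas=[{"translation": [0,0,0.002],"twist": [0,0,0],"grip": 0},{"translation": [0,0,0.003],"twist": [0,0,0],"grip": 0}])

```text
clock: 35.0
eef_pos: [0.4276, 0.274, 0.0736]
tool_rot: [0.021, 1.0, -0.001, -0.001]
ft_force: [0.4, -0.4, -0.2]
grip_width: -0.0004
```

Request:
send_rows(deltas=[{"translation": [0,0,0.002],"twist": [0,0,0],"grip": 0},{"translation": [0,0,0.003],"twist": [0,0,0],"grip": 0}])

```text
clock: 35.25
eef_pos: [0.4275, 0.2739, 0.0705]
tool_rot: [0.021, 1.0, -0.001, -0.002]
ft_force: [-0.1, -1.0, -0.3]
grip_width: -0.0002
```

Request:
send_rows(deltas=[{"translation": [0,0,0.002],"twist": [0,0,0],"grip": 0},{"translation": [0,0,0.002],"twist": [0,0,0],"grip": 0}])

```text
clock: 35.5
eef_pos: [0.4274, 0.2738, 0.0683]
tool_rot: [0.021, 1.0, -0.001, -0.002]
ft_force: [-0.1, -0.3, -0.9]
grip_width: 0.0001
```

Request:
send_rows(deltas=[{"translation": [0,0,0.002],"twist": [0,0,0],"grip": 0},{"translation": [0,0,0.002],"twist": [0,0,0],"grip": 0}])

```text
clock: 35.75
eef_pos: [0.4273, 0.2738, 0.0662]
tool_rot: [0.021, 1.0, -0.001, -0.002]
ft_force: [0.2, -0.0, -0.1]
grip_width: 0.0004
```

```bash
python3 -c "
from h import *
c=snap('side','s29')
im=cv2.imread('pics/s29.png');cv2.imwrite('pics/s29c.png',cv2.resize(im[270:370,240:340],None,fx=7,fy=6))"
```

```text
(no output)
```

View pics/s29c.png

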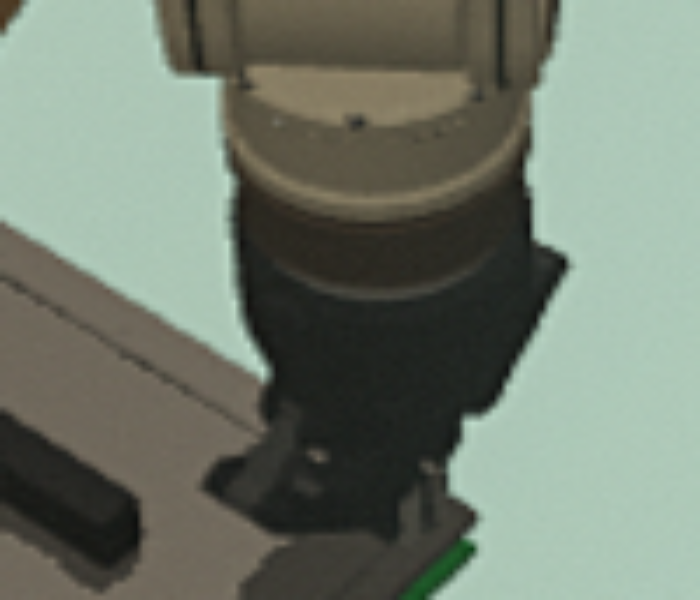

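Request:
send_rows(deltas=[{"translation": [0,0,0.002],"twist": [0,0,0],"grip": 0},{"translation": [0,0,0.002],"twist": [0,0,0],"grip": 0}])

```text
clock: 36.05
eef_pos: [0.4274, 0.2738, 0.0652]
tool_rot: [0.021, 1.0, -0.001, -0.001]
ft_force: [-1.6, -1.4, 6.5]
grip_width: 0.0006
```

Request:
send_rows(deltas=[{"translation": [0,0,0.002],"twist": [0,0,0],"grip": 0},{"translation": [0,0,0.002],"twist": [0,0,0],"grip": 0}])

```text
clock: 36.3
eef_pos: [0.4275, 0.2738, 0.0647]
tool_rot: [0.021, 1.0, -0.001, -0.001]
ft_force: [-3.8, -2.8, 8.8]
grip_width: -0.0002
```

Request:
send_rows(deltas=[{"translation": [0,0,0.002],"twist": [0,0,0],"grip": 0},{"translation": [0,0,0.002],"twist": [0,0,0],"grip": 0}])

```text
clock: 36.55
eef_pos: [0.4274, 0.2738, 0.0644]
tool_rot: [0.021, 1.0, -0.001, -0.001]
ft_force: [-4.4, -1.4, 11.1]
grip_width: 0.0001
```

Request:
send_rows(deltas=[{"translation": [0,0,0.003],"twist": [0,0,0],"grip": 0},{"translation": [0,0,0.004],"twist": [0,0,0],"grip": 0}])

```text
clock: 36.8
eef_pos: [0.4274, 0.2738, 0.0624]
tool_rot: [0.021, 1.0, -0.0, -0.0]
ft_force: [-3.9, -1.6, 12.6]
grip_width: -0.0001
```

Request:
send_rows(deltas=[{"translation": [0,0,0.004],"twist": [0,0,0],"grip": 0},{"translation": [0,0,0.005],"twist": [0,0,0],"grip": 0}])

```text
clock: 37.05
eef_pos: [0.4275, 0.2738, 0.0603]
tool_rot: [0.021, 1.0, 0.0, 0.001]
ft_force: [-8.1, -4.7, 25.5]
grip_width: 0.0002
```

Request:
send_rows(deltas=[{"translation": [0,0,0.001],"twist": [0,0,0],"grip": 0},{"translation": [0,0,-0.01],"twist": [0,0,0],"grip": 0},{"translation": [0,0,-0.03],"twist": [0,0,0],"grip": 0},{"translation": [0,0,-0.06],"twist": [0,0,0],"grip": 0}])

```text
clock: 37.55
eef_pos: [0.4268, 0.2734, 0.1204]
tool_rot: [0.021, 1.0, -0.0, -0.0]
ft_force: [0.1, 0.1, 0.4]
grip_width: 0.0002
```

```bash
python3 p.py 0.6131 0.2677 0.1 177.7; python3 -c "
from h import *
c=snap('side','s30')
im=cv2.imread('pics/s30.png');cv2.imwrite('pics/s30c.png',cv2.resize(im[260:430,150:340],None,fx=4,fy=3.5))"
```

```text
t 37.55 pos [0.4268 0.2734 0.1204] yaw 177.6 F [0.1 0.1 0.4] T [0.02 0.02 0.03] w 0.0002 j6 [0.57 0.61]
TRANS [-0.1864, 0.002, 0.0203] TWIST [-0.1, -0.0, -0.1] rows 4
```

View pics/s30c.png

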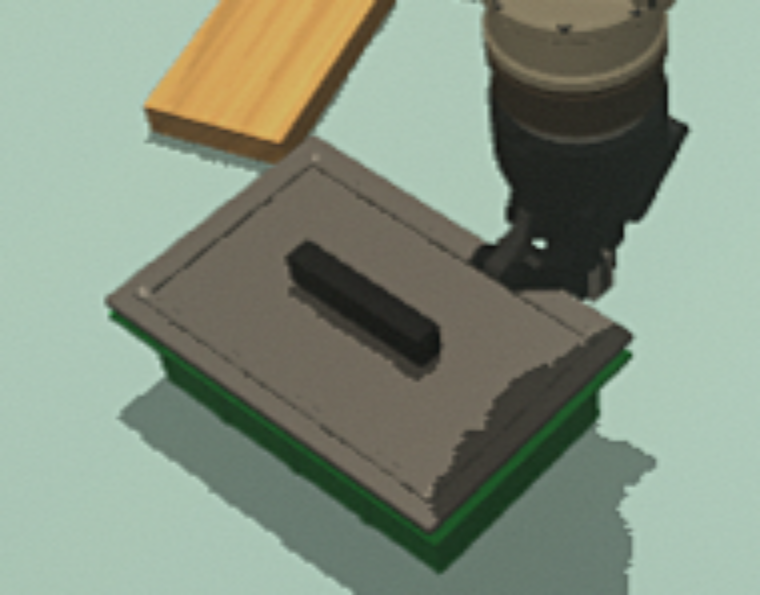

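Request:
send_rows(deltas=[{"translation": [-0.05,0,0],"twist": [0,0,0],"grip": 0},{"translation": [-0.1,0.001,0],"twist": [0,0,0],"grip": 0},{"translation": [-0.15,0.002,0],"twist": [0,0,0],"grip": 0},{"translation": [-0.186,0.002,0.01],"twist": [0,0,0],"grip": 0},{"translation": [-0.186,0.002,0.035],"twist": [0,0,0],"grip": 0}])

```text
clock: 38.22
eef_pos: [0.6197, 0.2695, 0.0916]
tool_rot: [0.022, 1.0, 0.003, 0.005]
ft_force: [-0.4, -0.5, 0.2]
grip_width: 0.0004
```

Request:
send_rows(deltas=[{"translation": [0,0,0.006],"twist": [0,0,0],"grip": 0},{"translation": [0,0,0.012],"twist": [0,0,0],"grip": 0},{"translation": [0,0,0.017],"twist": [0,0,0],"grip": 0}])

```text
clock: 38.6
eef_pos: [0.6201, 0.27, 0.0754]
tool_rot: [0.021, 1.0, 0.003, 0.006]
ft_force: [-0.6, -0.5, -0.2]
grip_width: -0.0002
```

```bash
python3 p.py 0.6131 0.2677 0.065 177.7; python3 -c "
from h import *
c=snap('side','s31')
im=cv2.imread('pics/s31.png');cv2.imwrite('pics/s31c.png',cv2.resize(im[260:430,150:340],None,fx=4,fy=3.5))"
```

```text
t 38.6 pos [0.6201 0.27   0.0754] yaw 177.5 F [-0.6 -0.5 -0.2] T [-0.    0.03  0.01] w -0.0002 j6 [0.41 0.45]
TRANS [0.007, -0.0027, 0.0103] TWIST [0.4, 0.7, -0.2] rows 1
```

View pics/s31c.png

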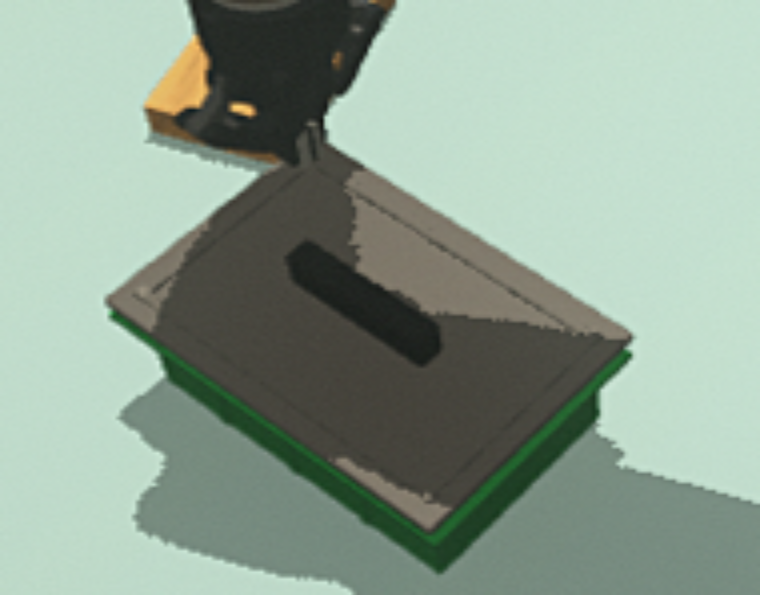

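Request:
send_rows(deltas=[{"translation": [0.006,-0.001,0],"twist": [0.4,0.7,0],"grip": 0},{"translation": [0.006,-0.001,0.005],"twist": [0.4,0.7,0],"grip": 0},{"translation": [0.006,-0.001,0.009],"twist": [0.4,0.7,0],"grip": 0},{"translation": [0.006,-0.001,0.009],"twist": [0.4,0.7,0],"grip": 0}])

```text
clock: 39.15
eef_pos: [0.6137, 0.2692, 0.0655]
tool_rot: [0.021, 1.0, -0.001, -0.001]
ft_force: [0.7, 0.4, 0.0]
grip_width: -0.0004
```

Request:
send_rows(deltas=[{"translation": [0,0,0.002],"twist": [0,0,0],"grip": 0},{"translation": [0,0,0.004],"twist": [0,0,0],"grip": 0}])

```text
clock: 39.4
eef_pos: [0.6138, 0.2691, 0.0634]
tool_rot: [0.021, 1.0, -0.0, -0.0]
ft_force: [-4.6, -0.8, 9.4]
grip_width: 0.0001
```

Request:
send_rows(deltas=[{"translation": [0,0,0.003],"twist": [0,0,0],"grip": 0},{"translation": [0,0,0.004],"twist": [0,0,0],"grip": 0}])

```text
clock: 39.65
eef_pos: [0.6138, 0.2691, 0.0616]
tool_rot: [0.021, 1.0, -0.0, 0.0]
ft_force: [-4.2, -1.7, 10.1]
grip_width: 0.0001
```

Request:
send_rows(deltas=[{"translation": [0,0,0.003],"twist": [0,0,0],"grip": 0},{"translation": [0,0,0.004],"twist": [0,0,0],"grip": 0}])

```text
clock: 39.9
eef_pos: [0.614, 0.269, 0.0605]
tool_rot: [0.022, 1.0, 0.0, 0.001]
ft_force: [-5.2, -1.6, 15.7]
grip_width: 0.0
```

Request:
send_rows(deltas=[{"translation": [0,0,0.003],"twist": [0,0,0],"grip": 0},{"translation": [0,0,0.004],"twist": [0,0,0],"grip": 0}])

```text
clock: 40.15
eef_pos: [0.614, 0.2691, 0.0604]
tool_rot: [0.022, 1.0, 0.001, 0.002]
ft_force: [-8.8, -3.8, 20.4]
grip_width: -0.0
```

Request:
send_rows(deltas=[{"translation": [0,0,0.001],"twist": [0,0,0],"grip": 0},{"translation": [0,0,-0.01],"twist": [0,0,0],"grip": 0},{"translation": [0,0.02,-0.04],"twist": [0,0,0],"grip": 0},{"translation": [0,0.07,-0.045],"twist": [0,0,0],"grip": 0},{"translation": [0,0.108,-0.045],"twist": [0,0,0],"grip": 0}])

```text
clock: 40.78
eef_pos: [0.6193, 0.3787, 0.1071]
tool_rot: [0.022, 1.0, 0.002, 0.003]
ft_force: [0.6, 0.2, -0.4]
grip_width: 0.0005
```

```bash
python3 p.py 0.6135 0.378 0.067 177.7
```

```text
t 40.77 pos [0.6193 0.3787 0.1071] yaw 177.5 F [ 0.6  0.2 -0.4] T [-0.04 -0.04  0.03] w 0.0005 j6 [0.55 0.59]
TRANS [0.0061, -0.0011, 0.04] TWIST [0.2, 0.4, -0.2] rows 1
```

Request:
send_rows(deltas=[{"translation": [0.006,-0.001,0.01],"twist": [0.2,0.4,0],"grip": 0},{"translation": [0.006,-0.001,0.025],"twist": [0.2,0.4,0],"grip": 0},{"translation": [0.006,-0.001,0.036],"twist": [0.2,0.4,0],"grip": 0},{"translation": [0.006,-0.001,0.039],"twist": [0.2,0.4,0],"grip": 0}])

```text
clock: 41.28
eef_pos: [0.6129, 0.3762, 0.0662]
tool_rot: [0.022, 1.0, -0.001, -0.002]
ft_force: [-1.8, -1.3, 2.0]
grip_width: 0.0
```

Request:
send_rows(deltas=[{"translation": [0,0,0.003],"twist": [0,0,0],"grip": 0},{"translation": [0,0,0.005],"twist": [0,0,0],"grip": 0}])

```text
clock: 41.52
eef_pos: [0.6131, 0.3765, 0.0642]
tool_rot: [0.023, 1.0, 0.0, -0.001]
ft_force: [-4.1, -0.9, 11.3]
grip_width: -0.0005
```

Request:
send_rows(deltas=[{"translation": [0,0,0.003],"twist": [0,0,0],"grip": 0},{"translation": [0,0,0.004],"twist": [0,0,0],"grip": 0}])

```text
clock: 41.78
eef_pos: [0.6132, 0.3766, 0.0636]
tool_rot: [0.023, 1.0, 0.002, -0.0]
ft_force: [-5.4, -1.2, 11.3]
grip_width: 0.0
```

Request:
send_rows(deltas=[{"translation": [0,0,0.003],"twist": [0,0,0],"grip": 0},{"translation": [0,0,0.004],"twist": [0,0,0],"grip": 0}])

```text
clock: 42.02
eef_pos: [0.6132, 0.3767, 0.063]
tool_rot: [0.023, 1.0, 0.003, 0.0]
ft_force: [-4.3, -1.8, 10.8]
grip_width: -0.0001
```

Request:
send_rows(deltas=[{"translation": [0,0,0.004],"twist": [-0.2,0,0],"grip": 0},{"translation": [0,0,0.006],"twist": [-0.2,0,0],"grip": 0}])

```text
clock: 42.28
eef_pos: [0.6135, 0.377, 0.0611]
tool_rot: [0.023, 1.0, 0.006, 0.001]
ft_force: [-5.9, -2.3, 12.6]
grip_width: 0.0
```

Request:
send_rows(deltas=[{"translation": [0,0,0.004],"twist": [-0.2,0,0],"grip": 0},{"translation": [0,0,0.005],"twist": [-0.2,0,0],"grip": 0}])

```text
clock: 42.52
eef_pos: [0.6136, 0.3772, 0.0605]
tool_rot: [0.023, 1.0, 0.009, 0.002]
ft_force: [-7.2, -1.8, 15.9]
grip_width: -0.0
```

Request:
send_rows(deltas=[{"translation": [0,0,0.004],"twist": [0,0,0],"grip": 0},{"translation": [0,0,0.005],"twist": [0,0,0],"grip": 0}])

```text
clock: 42.78
eef_pos: [0.6137, 0.3773, 0.0605]
tool_rot: [0.024, 1.0, 0.01, 0.003]
ft_force: [-7.9, -3.4, 17.9]
grip_width: -0.0
```

Request:
send_rows(deltas=[{"translation": [0,0,0.001],"twist": [0,0,0],"grip": 0},{"translation": [0,0,-0.01],"twist": [0,0,0],"grip": 0},{"translation": [0,0,-0.04],"twist": [0,0,0],"grip": 0},{"translation": [0.02,0,-0.06],"twist": [0,0,0],"grip": 0},{"translation": [0.07,0,-0.06],"twist": [0,0,0],"grip": 0}])

```text
clock: 43.4
eef_pos: [0.5463, 0.38, 0.1225]
tool_rot: [0.025, 1.0, 0.012, 0.006]
ft_force: [0.2, 0.8, 0.2]
grip_width: 0.0001
```

```bash
python3 p.py 0.434 0.387 0.1 177.7
```

```text
t 43.4 pos [0.5463 0.38   0.1225] yaw 177.1 F [0.2 0.8 0.2] T [ 0.01  0.05 -0.05] w 0.0001 j6 [0.6  0.65]
TRANS [0.1128, 0.0008, 0.0212] TWIST [1.4, 0.7, -0.6] rows 2
```

Request:
send_rows(deltas=[{"translation": [0.05,0,0],"twist": [0.7,0.7,0],"grip": 0},{"translation": [0.1,0.001,0],"twist": [1.4,0.7,-0.6],"grip": 0},{"translation": [0.1128,0.001,0.02],"twist": [1.4,0.7,-0.6],"grip": 0},{"translation": [0.1128,0.001,0.045],"twist": [1.4,0.7,-0.6],"grip": 0},{"translation": [0.1128,0.001,0.052],"twist": [1.4,0.7,-0.6],"grip": 0}])

```text
clock: 44.02
eef_pos: [0.4336, 0.3873, 0.0681]
tool_rot: [0.02, 1.0, -0.001, -0.001]
ft_force: [0.3, -0.5, 0.1]
grip_width: 0.0
```

Request:
send_rows(deltas=[{"translation": [0,0,0.004],"twist": [0,0,0],"grip": 0},{"translation": [0,0,0.006],"twist": [0,0,0],"grip": 0}])

```text
clock: 44.28
eef_pos: [0.434, 0.3875, 0.0638]
tool_rot: [0.02, 1.0, -0.0, -0.001]
ft_force: [-2.6, -2.5, 7.8]
grip_width: -0.0001
```

Request:
send_rows(deltas=[{"translation": [0,0,0.003],"twist": [0,0,0],"grip": 0},{"translation": [0,0,0.004],"twist": [0,0,0],"grip": 0}])

```text
clock: 44.52
eef_pos: [0.434, 0.3876, 0.0618]
tool_rot: [0.02, 1.0, 0.0, -0.001]
ft_force: [-4.8, -2.0, 7.3]
grip_width: 0.0
```

Request:
send_rows(deltas=[{"translation": [0,0,0.003],"twist": [0,0,0],"grip": 0},{"translation": [0,0,0.004],"twist": [0,0,0],"grip": 0}])

```text
clock: 44.78
eef_pos: [0.4339, 0.3876, 0.0599]
tool_rot: [0.02, 1.0, 0.001, -0.001]
ft_force: [-4.9, -3.0, 14.3]
grip_width: 0.0
```

Request:
send_rows(deltas=[{"translation": [0,0,0.003],"twist": [0,0,0],"grip": 0},{"translation": [0,0,0.004],"twist": [0,0,0],"grip": 0}])

```text
clock: 45.02
eef_pos: [0.434, 0.3877, 0.0599]
tool_rot: [0.021, 1.0, 0.002, -0.001]
ft_force: [-8.4, -5.5, 21.8]
grip_width: 0.0002
```

Request:
send_rows(deltas=[{"translation": [0,0,0.003],"twist": [0,0,0],"grip": 0},{"translation": [0,0,0.004],"twist": [0,0,0],"grip": 0}])

```text
clock: 45.28
eef_pos: [0.4339, 0.3878, 0.0599]
tool_rot: [0.021, 1.0, 0.003, -0.001]
ft_force: [-7.9, -5.3, 21.7]
grip_width: 0.0
```

Request:
send_rows(deltas=[{"translation": [0,0,0],"twist": [0,0,0],"grip": 0},{"translation": [0,0,-0.01],"twist": [0,0,0],"grip": 0},{"translation": [0,0,-0.04],"twist": [0,0,0],"grip": 0},{"translation": [0,0,-0.06],"twist": [0,0,0],"grip": 0},{"translation": [0.01,-0.02,-0.06],"twist": [0,0,0],"grip": 0}])

```text
clock: 45.9
eef_pos: [0.4256, 0.37, 0.1225]
tool_rot: [0.021, 1.0, 0.005, 0.001]
ft_force: [-0.4, 0.2, 0.2]
grip_width: -0.0003
```

```bash
python3 p.py 0.4293 0.2751 0.1 177.7;python3 -c "
from h import *
c=snap('side','s32')
im=cv2.imread('pics/s32.png');cv2.imwrite('pics/s32c.png',cv2.resize(im[260:430,150:340],None,fx=4,fy=3.5))"
```

```text
t 45.9 pos [0.4256 0.37   0.1225] yaw 177.6 F [-0.4  0.2  0.2] T [-0.03 -0.    0.04] w -0.0003 j6 [0.71 0.75]
TRANS [-0.0076, -0.0949, 0.0216] TWIST [0.6, 0.2, -0.1] rows 2
```

View pics/s32c.png

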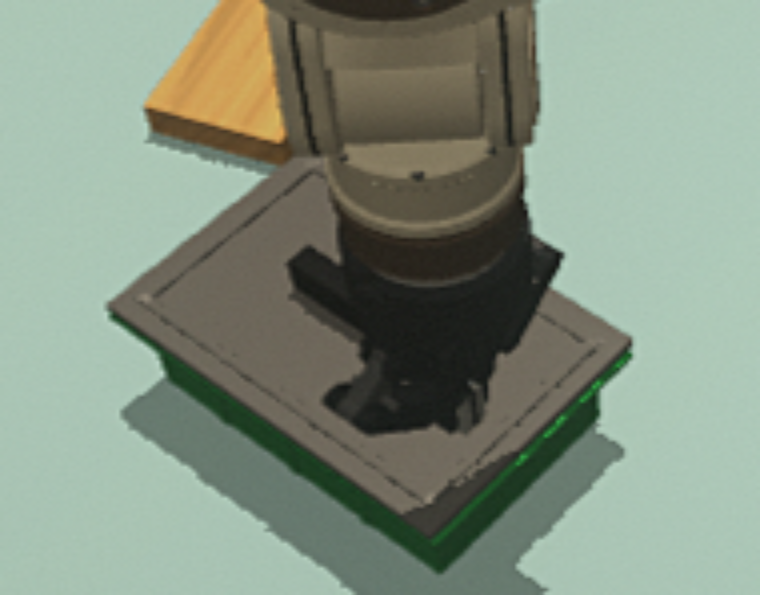

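Re-check of the first corner with a second press.

Request:
send_rows(deltas=[{"translation": [-0.004,-0.045,0],"twist": [0.6,0.2,0],"grip": 0},{"translation": [-0.0076,-0.095,0],"twist": [0.6,0.2,0],"grip": 0},{"translation": [-0.0076,-0.095,0.03],"twist": [0.6,0.2,0],"grip": 0},{"translation": [-0.0076,-0.095,0.054],"twist": [0.6,0.2,0],"grip": 0},{"translation": [-0.0076,-0.095,0.06],"twist": [0.6,0.2,0],"grip": 0}])

```text
clock: 46.58
eef_pos: [0.4255, 0.2703, 0.0598]
tool_rot: [0.022, 1.0, -0.004, -0.004]
ft_force: [-7.9, -5.0, 30.0]
grip_width: -0.0001
```

Request:
send_rows(deltas=[{"translation": [0,0,0.003],"twist": [0,0,0],"grip": 0},{"translation": [0,0,0.005],"twist": [0,0,0],"grip": 0}])

```text
clock: 46.82
eef_pos: [0.4256, 0.2704, 0.0597]
tool_rot: [0.022, 1.0, -0.003, -0.003]
ft_force: [-12.5, -8.4, 38.4]
grip_width: 0.0001
```

Request:
send_rows(deltas=[{"translation": [0,0,0.003],"twist": [0,0,0],"grip": 0},{"translation": [0,0,0.005],"twist": [0,0,0],"grip": 0}])

```text
clock: 47.08
eef_pos: [0.4257, 0.2704, 0.0597]
tool_rot: [0.021, 1.0, -0.003, -0.002]
ft_force: [-12.3, -8.2, 39.1]
grip_width: -0.0002
```

Request:
send_rows(deltas=[{"translation": [0,0,0],"twist": [0,0,0],"grip": 0},{"translation": [0,0,-0.01],"twist": [0,0,0],"grip": 0},{"translation": [0,0,-0.04],"twist": [0,0,0],"grip": 0},{"translation": [-0.04,0,-0.06],"twist": [0,0,0],"grip": 0},{"translation": [-0.09,0,-0.06],"twist": [0,0,0],"grip": 0}])

```text
clock: 47.7
eef_pos: [0.5181, 0.2683, 0.1226]
tool_rot: [0.021, 1.0, -0.002, 0.0]
ft_force: [-0.1, 0.9, -0.1]
grip_width: 0.0006
```

```bash
python3 p.py 0.6131 0.2677 0.1 177.7
```

```text
t 47.7 pos [0.5181 0.2683 0.1226] yaw 177.6 F [-0.1  0.9 -0.1] T [ 0.07 -0.08 -0.03] w 0.0006 j6 [0.48 0.52]
TRANS [-0.0949, 0.0034, 0.0226] TWIST [-0.2, 0.0, -0.1] rows 2
```

Firmly home (39 N total, more than I meant to apply, so no further presses). I'll retreat and do the final checks.

Request:
send_rows(deltas=[{"translation": [0,-0.05,-0.05],"twist": [0,0,0],"grip": 0},{"translation": [0.04,-0.1,-0.1],"twist": [0,0,0],"grip": 0},{"translation": [0.08,-0.15,-0.12],"twist": [0,0,0],"grip": 0},{"translation": [0.12,-0.19,-0.12],"twist": [0,0,0],"grip": 0},{"translation": [0.15,-0.23,-0.12],"twist": [0,0,0],"grip": 0}])

```text
clock: 48.32
eef_pos: [0.3646, 0.0514, 0.2442]
tool_rot: [0.02, 1.0, -0.002, 0.001]
ft_force: [0.4, -0.2, 0.3]
grip_width: 0.0002
```

```bash
python3 -c "
from h import *
c=snap('side','s33')
im=cv2.imread('pics/s33.png');cv2.imwrite('pics/s33c.png',cv2.resize(im[260:430,150:340],None,fx=4,fy=3.5))
snap('top','t33')"
```

```text
(no output)
```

View pics/s33.png

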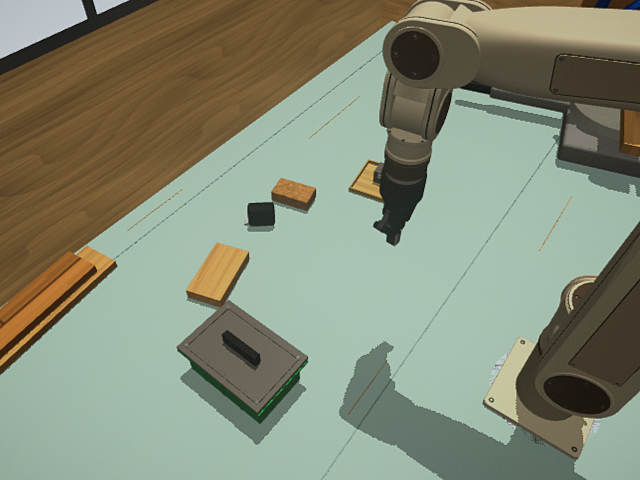

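View pics/s33c.png

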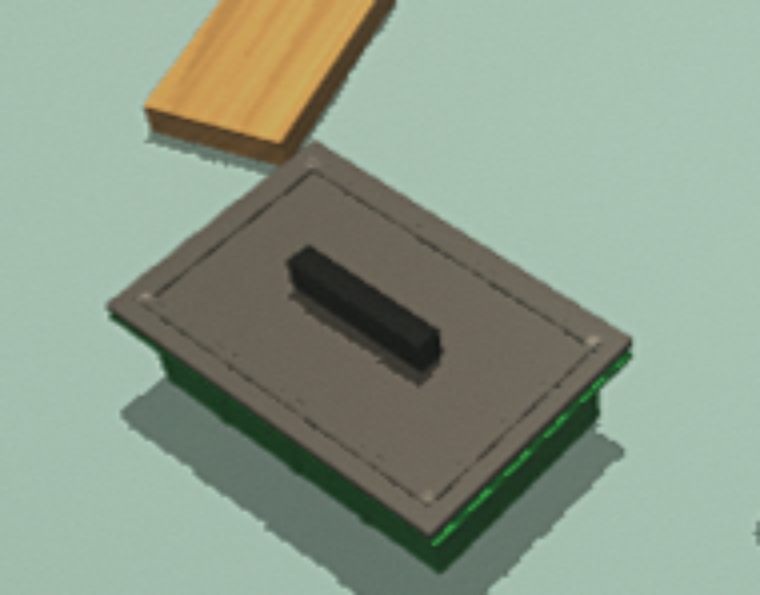

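View pics/t33.png

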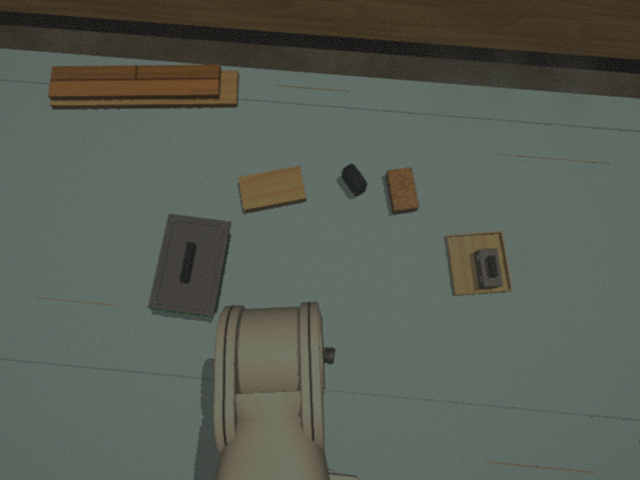

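```bash
python3 -c "
from h import *
im=cv2.imread('pics/t33.png');a=cv2.resize(im[215:310,430:530],None,fx=7,fy=6,interpolation=cv2.INTER_CUBIC); cv2.imwrite('pics/t33c.png',np.clip(a.astype(int)*2,0,255).astype('uint8'))
c=camera('side')
f=lambda x,y,z: ray(c,150-.4+x/4,260-.4+y/3.5,z)
for z in (.088,.094):
  L,B,R,T=[f(x,y,z)[:2] for x,y in [(108,306),(430,537),(632,342),(315,143)]]
  print(z,(L+R)/2,(B+T)/2,[np.linalg.norm(q).round(4) for q in (L-B,B-R,R-T,T-L)])
"
```

```text
0.088 [0.52271794 0.32515875] [0.52260762 0.32530487] [np.float64(0.2198), np.float64(0.1474), np.float64(0.2196), np.float64(0.1471)]
0.094 [0.51992806 0.32747574] [0.51981843 0.32762093] [np.float64(0.2184), np.float64(0.1465), np.float64(0.2182), np.float64(0.1462)]
```

View pics/t33c.png

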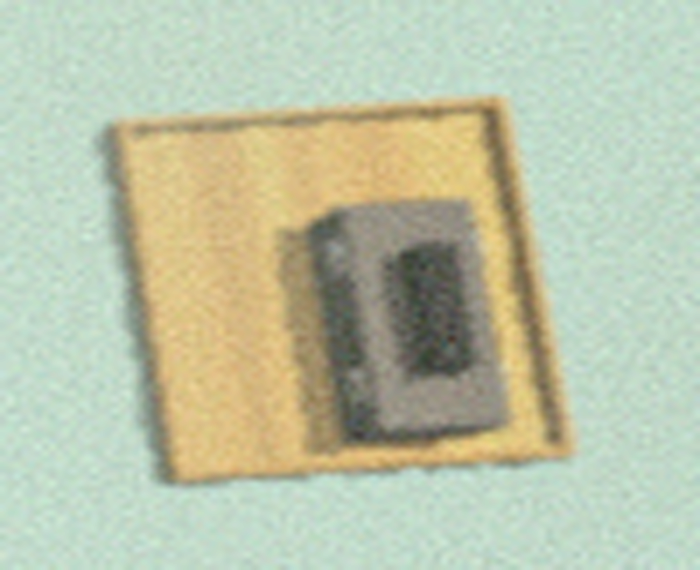

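The lid is centred and flat. The knocked case is still flat inside the tray, and the bystanders haven't moved. Handing in.

```bash
python3 -c "
from h import *
print(bot.get_obs()['clock'],bot.get_obs()['ft_force'].round(1)); print(bot.job_done())"
```

```text
48.475 [ 0.4 -0.  -0.5]
the job is handed in; nothing more can be done
None
```

The job is handed in at 48.5 s. There were four cases: three weighed about 6 N (full) and lie flat in the dry box, and one weighed about 2 N (empty) and lies flat in the tray. I set the lid on the box and pressed it down at all four corners, one after another.

- **Seal:** Each corner stopped at the same fingertip height, within 0.6 mm, under about 18 to 25 N on the main presses, which points to all four being fully home. I had no direct reading of the gasket pads.
- **Lid:** The last side view shows it flat and about 1 mm from the box centre.
- **Bystanders and robot:** The tape measure, offcut and sanding block look unmoved, and the arm is clear of everything.

**What did not go to plan:**
- **Fingertips:** They ended 18 to 28 mm higher than the stated TCP, so my first grasp missed and I corrected from the pictures. I did not find the cause.
- **Middle full case:** I lowered it about 10 mm off in the wrong direction, then slid it back before releasing it.
- **Extra press:** A second press on the (-x, -y) corner to check it reached 39 N vertically, about 42 N in all. That is more than intended. It was with the fingertips, and I saw no sign that it counted against the 40 N limit on the arm and gripper body.
- **Empty case:** It shifted a few centimetres inside the tray during the run while the robot was elsewhere. It stayed flat and inside.

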